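Fit the die block and guide plate to a snap-setting die set

TASK

Make up the die set on the bench: set the steel die block into its nest between the two guide posts, then draw the drilled guide plate (the one with a raised bush round the bore at each end) out from under the wooden riser, and lower it square over both posts, bushes up, until it rests on both stop collars. Keep hold of the plate until it is down, do not let it fall down the posts or force it if it binds, and leave everything else on the bench where it is.

Things in the scene. Friction and masses are not known exactly. Their poses are not given: they have to be found in the camera images.
- dieset: Die set fixed to the bench, dark steel. Origin: middle of its underside on the bench. Shoe 110 (x) by 220 (y) by 25 mm thick. Two guide posts, 20 mm diameter, at y +75 and -75 mm, tops 190 mm above the bench, the last 12 mm tapering to 11 mm. Round each post's foot is a stop collar, 40 mm diameter, its top 75 mm above the bench: the guide plate's underside rests there. Die nest between them.
- nest (a point): Middle of the die nest's floor, 25 mm above the bench, on the die set's origin; axes as the die set's. The nest is a frame of four keys 8 mm wide and 8 mm high on the shoe, clear inside 47 mm in x by 63 mm in y; the die block goes in with its 60 mm along y.
- post_a (a point): Top of the guide post at the die set's +y end, on its axis.
- post_b (a point): Top of the guide post at the die set's -y end, on its axis.
- die_block: Loose steel block 44 mm (x) by 60 mm (y) by 36 mm high with a round die 24 mm in diameter and 8 mm high on top, about 0.6 kg. Stands upright on the bench near the robot. Origin: middle of its underside, z up. Fits the nest either way round.
- guide_plate: Loose aluminium plate 56 (x) by 200 (y) by 18 mm thick, about 0.5 kg. Origin: middle of its underside, z up. Bores of 21.6 mm at y +75 and -75 mm, each with a raised bush flange (34 mm across, 6 mm above the top), and a plain 29 mm hole in the middle. Lies flat, bushes up, its +y end 70 to 95 mm out from under the riser. Fits the posts either way; held at an end, the gripper would foul a post.
- spare_plate: A blank aluminium plate of the same 56 by 200 by 18 mm (0.55 kg) but without bores or bushes, lying beside the guide plate under the riser in the same way (which bay holds which varies). Leave it. Origin: middle of its underside.
- riser: Wooden bench riser, fixed, yellow bins on it. Origin: middle of its footprint on the bench, +y towards its open front. 440 (x) by 250 mm (y), front edge at y +125 mm. Underside of the deck 100 mm above the bench (front fascia 90 mm), top 120 mm; the bins stand behind y +80 mm and reach 220 mm above the bench. The plates lie at about x +90 and -90 mm.
- wrench: Bystander: steel wrench 140 mm long, up to 40 mm wide, 8 mm thick, lying between the two plates' ends in front of the riser. Origin: middle.
- jar: Bystander: glass jar of fittings, 52 mm diameter, 85 mm high, between the riser and the die set. Origin: middle of its foot.
- oil_bottle: Bystander: white oil bottle, 42 mm diameter, 130 mm high, near the die block. Origin: middle of its foot.
- carton: Bystander: closed cardboard carton 110 by 70 by 75 mm, left of the die set. Origin: middle of its underside.
- hammer: Bystander: hammer 260 mm long lying at the left. Origin: on the bench under its middle.
- parts_bin: Bystander: small open yellow bin 70 by 100 by 50 mm with fittings, at the back. Origin: middle of its underside.
- mug: Bystander: white mug, 76 mm diameter, 90 mm high, at the back left. Origin: middle of its foot.
Mind the look-alikes: they are no part of the job. Leave any purple look-alike of the die_block alone. Of the things that look like the dieset, the larger one is meant.

How it is judged:
By the outcome, as a careful person would: the job done as asked, in the order asked, and still so for the second after the job is handed in, with the robot touching nothing.
It also fails if it takes over 72 s, if anything falls off the work surface, if the arm or the gripper's body presses on something with over 40 N, if the wrist force passes 120 N, or if a joint passes its speed limit or range.

ROBOT

A 6-joint arm with a two-finger parallel gripper is mounted at the origin on the work surface. World frame = base frame: x ahead of the robot, y to its left, z up, the work surface at z = 0. Lengths are in m, angles in rad, forces in N, time in s.
With the tool pointing down it reaches from about 0.4 to 0.825 m from the base axis. Payload 7 kg.
Tool frame: the origin (TCP) lies on the centre line of the jaws, within the pads' length; the fingertips stand 14 mm ahead of it and the grasp point (between the pads) lies 5 mm behind it; z points along the fingers, y is the line along which they close (so a half turn about z gives the same grasp; the last joint's range is limited). The gripper opens to 88 mm and grips with 3 to 60 N. Pads are 19 mm wide; open, the fingers measure 130 mm over their backs; the gripper's body (78 mm by 193 mm) begins 47 mm behind the grasp point.
Start: joints at [-0.84, 0.359, 0.012, 0, -1.224, -0.288], TCP at [0.289, -0.61, 0.21] pointing down, gripper open.
Joint ranges: [-3.07, 3.07], [-1.43, 2.12], [-1.02, 1.25], [-3.03, 1.67], [-3.05, -0], [-3.03, 3.03]. Speed limits (rad/s): [2.39, 2.39, 3.01, 3.14, 3.14, 3.14].

INTERFACE

Orientations are given as [roll, pitch, yaw] about the fixed x, y, z axes, in that order (R = Rz(yaw) Ry(pitch) Rx(roll)).
In Python, from station import arm gives the robot as it stands.
- The arm moves only by the tool move_arm, never from a script. Its argument "rows" is a list of rows, each an object with "translation": the shift along the tool's x, y, z in cm, a list of three; "rot": the turn, a rotation vector about the tool's x, y, z in degrees, a list of three; "hand": the closure, from 0 (fully open) to 1 (shut). A call has 1 to 8 rows; each row is the pose to reach, as a shift and turn from the pose commanded when the call began, along the tool's axes at that moment; what a row does not reach only later rows make up. A row lasts 1/12 s, in which the tool goes at most 41.7 mm and 7.16 degrees, less where a joint would pass 70% of its speed; a pose out of reach is approached as far as the arm can. A call with a gripper value outside its range is refused whole. The fingers move at their own pace and stop on an object; "squeeze" is the grip in N (left out, the last holds). Time passes only in rows, so rows that repeat a pose let the fingers close. It gives the time, the measured TCP pose, the force, the opening and the grip force at its end, in the units of the state.
- arm.get_state(): the state, without advancing time (a new reading comes with each control period).
- arm.grab_frame(name): name is "scene" or "top"; returns (picture, depth): 420x560x3 uint8, red, green, blue; 420x560 float32, m along the optical axis (not along the pixel's ray), 0 where there is no reading.
- arm.camera_params(name): a dict with "vfov" (degrees; the focal length in pixels is half the picture's height over the tangent of half this angle, whatever the lens; pixels are square), "cx", "cy" (the principal point, pixels), "k1" (the pictures are not rectified: a ray, as slopes to the right and down, at radius r is drawn at 1 + k1 r^2 times it, then the intrinsics apply), "position" and "orientation" of the camera in the world. Camera axes: x right, y down, z forward; pixel columns grow to the right and rows downward; lengths in m; the calibration is good to about 2 mm. A picture is of the moment at which its call begins. camera_params takes no time and is no camera call.
- arm.job_done(): hands the job in; it is judged then, once.
Trained networks look in the newest picture that a camera, given by its name, has taken for a name from the list of things; names that differ only in an ending like _2 or _b are one class to them, and where a whole thing is asked for, a point or a joint stands for the part that bears it (a point fixed in the world has none). Each returns a list of dicts, best first, with "p" (0 to 1); they miss things now and then, are a little off and sometimes report something else, mostly with a low value. They report only what shows in the picture. A call takes as long as a camera call. They do not tell look-alikes from the thing itself.
- arm.search_frame(label, camera): "point" ([x, y, z] in m, in the coordinates of the camera as it stood for that picture, good to about 4 mm: the middle of the surface that is visible of it).
- arm.pinpoint(label, camera): "point" ([x, y, z] in m, in the coordinates of the camera as it stood for that picture, good to about 4 mm: a listed point, or the origin of a listed thing).
The state is a dict: "t": time; "q": joint angles; "qd": joint speeds; "joint_efforts": joint torques, N m; "eef_pos": TCP position; "ee_rot": TCP orientation; "force": force on the tool from outside, world axes, zero at the start; "moment": the same for the moment, N m; "width": finger opening in m; "gripper_force": force on a finger pad.
Only numpy, scipy, OpenCV 4.12 (cv2) and the standard library are available. Lean on these libraries where they do the work, as an engineer would, in place of code of your own. Each camera call takes 0.05 s, during which the arm holds its last target. There are 200 camera calls.

## Working session

There is one attempt and no reset: what is moved stays moved. The work goes in short steps, Python scripts to look and compute and a tool call to move; the robot and the scene stay as the last step left them, time stands still between calls to the robot, and variables do not carry over. Pictures are saved under pics/ and viewed, at most 10 in all, crops included, and the job is handed in when it is done.

Besides the shell and the picture viewer there is one more tool, called after "Emit:" as name(argument=value, ...) on one line, values as JSON. move_arm: Moves the arm, as the interface text tells. Its arguments: {"type":"object","properties":{"rows":{"type":"array","items":{"type":"object","properties":{"translation":{"type":"array","items":{"type":"number"}},"rot":{"type":"array","items":{"type":"number"}},"hand":{"type":"number"}}}},"squeeze":{"type":"number"}},"required":["rows"]}

```bash
mkdir -p pics; ls; cat > h.py <<'E'
from station import arm
import numpy as np, cv2
from scipy.spatial.transform import Rotation as R
def cam(n):
    p=arm.camera_params(n); f=210/np.tan(np.radians(p["vfov"])/2); return p,f
def rot(o):
    o=np.array(o,float)
    if o.shape==(3,3): return o
    return R.from_euler('xyz',o).as_matrix() if o.size==3 else R.from_quat(o).as_matrix()
def toworld(n,pt):
    p,_=cam(n); return rot(p["orientation"])@np.array(pt)+np.array(p["position"])
def cloud(n,depth):
    p,f=cam(n); K=np.array([[f,0,p["cx"]],[0,f,p["cy"]],[0,0,1]])
    h,w=depth.shape; v,u=np.mgrid[:h,:w]
    s=cv2.undistortPoints(np.stack([u.ravel(),v.ravel()],1).astype(np.float64)[:,None],K,np.array([p["k1"],0,0,0.]))[:,0]
    P=np.c_[s,np.ones(len(s))]*depth.ravel()[:,None].astype(float)
    W=P@rot(p["orientation"]).T+np.array(p["position"]); W[depth.ravel()<=0]=np.nan
    return W.reshape(h,w,3)
E
python3 - <<'E'
from h import *
print(arm.get_state())
for n in("top","scene"):
    print(arm.camera_params(n)); im,d=arm.grab_frame(n); cv2.imwrite(f"pics/{n}0.png",im[:,:,::-1]); np.save(n+"0.npy",d)
    for l in ["dieset","nest","post_a","post_b","die_block","guide_plate","spare_plate","riser","wrench","jar","oil_bottle"]:
        r=arm.pinpoint(l,n); print(n,l,[(np.round(toworld(n,x["point"]),3).tolist(),round(x["p"],2)) for x in r[:4]])
E
```

```text
pics
{'t': 0.0, 'q': array([-8.39904510e-01,  3.59396898e-01,  1.11293258e-02, -3.78578788e-04,
       -1.22410125e+00, -2.88071126e-01]), 'qd': array([ 0.0009262 , -0.00229592,  0.00199428,  0.00040217, -0.00020923,
        0.00031413]), 'joint_efforts': array([ 8.72300570e-04, -5.82718885e+01,  2.93068010e+01,  6.99769601e+00,
        6.82326776e-03, -1.58555595e-04]), 'eef_pos': array([ 0.2889958 , -0.60946672,  0.20884178]), 'ee_rot': array([ 3.13998384e+00, -1.05568708e-04, -2.69890080e+00]), 'force': array([ 0.41424546, -0.1098032 ,  0.36447967]), 'moment': array([ 0.0517972 , -0.03695001,  0.06284806]), 'gripper_force': 0.0, 'width': 0.08753113774876863}
{'vfov': 45.64240694232828, 'cx': 270.51878394286894, 'cy': 205.9630486051394, 'k1': 0.01407362608551327, 'position': array([0.43346811, 0.04238587, 1.62595148]), 'orientation': array([-3.07639768, -0.01557416, -1.54817696])}
top dieset [([0.647, 0.225, -0.001], 0.87), ([0.283, 0.187, 0.002], 0.87)]
top nest [([0.287, 0.183, 0.018], 0.66), ([0.65, 0.224, 0.023], 0.59)]
top post_a [([0.655, 0.297, 0.19], 0.89), ([0.282, 0.239, 
[... 932 characters left out ...]
[0.651, 0.23, 0.001], 0.74)]
scene nest [([0.652, 0.229, 0.026], 0.7), ([0.287, 0.191, 0.019], 0.69)]
scene post_a [([0.288, 0.143, 0.13], 0.78), ([0.29, 0.24, 0.128], 0.71), ([0.644, 0.152, 0.19], 0.56)]
scene post_b [([0.288, 0.143, 0.13], 0.78), ([0.29, 0.24, 0.128], 0.71), ([0.644, 0.152, 0.19], 0.56)]
scene die_block [([0.442, 0.196, -0.003], 0.89), ([0.422, 0.301, -0.002], 0.83), ([0.562, -0.191, -0.002], 0.28)]
scene guide_plate [([0.459, -0.294, 0.001], 0.92)]
scene spare_plate [([0.445, 0.195, -0.003], 0.5)]
scene riser []
scene wrench [([0.561, -0.19, -0.002], 0.87)]
scene jar [([0.636, 0.001, 0.0], 0.92), ([0.65, 0.23, -0.0], 0.44)]
scene oil_bottle [([0.431, -0.005, -0.0], 0.88)]
```

View pics/top0.png

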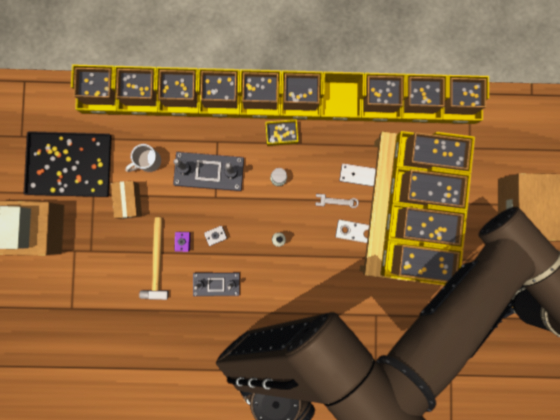

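View pics/scene0.png

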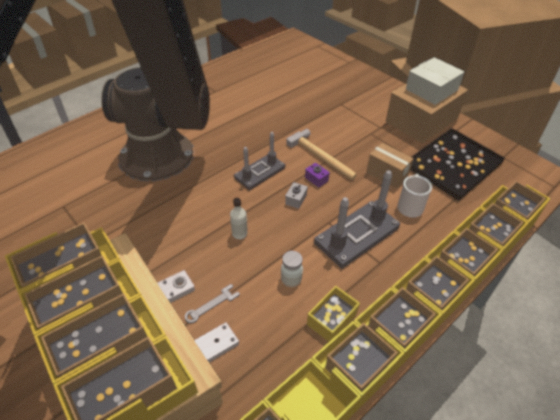

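The top view shows the large die set at (208,171), the die block at (216,236) next to its purple twin at (182,242), and plate ends at (357,175) and (352,231). The lower plate appears to have the bush. I'll zoom in to check that and fit the geometry from depth.

```bash
python3 - <<'E'
from h import *
a=cv2.imread("pics/scene0.png")[260:370,140:260]; b=cv2.imread("pics/top0.png")[150:260,310:400]
cv2.imwrite("pics/crop.png",np.hstack([cv2.resize(a,None,fx=3.6,fy=3.6,interpolation=2),cv2.resize(b,None,fx=3.6,fy=3.6,interpolation=2)]))
def fit(W,cx,cy,r,z0,z1,name):
    m=(abs(W[...,0]-cx)<r)&(abs(W[...,1]-cy)<r)&(W[...,2]>z0)&(W[...,2]<z1)
    P=W[m]
    if len(P)<4: print(name,len(P));return
    print(name,len(P),"med",np.round(np.median(P,0),4),"rect",[np.round(x,4) for x in cv2.minAreaRect((P[:,:2]*1000).astype(np.float32))])
for n in("top","scene"):
    W=cloud(n,np.load(n+"0.npy")); print(n)
    fit(W,.54,.1,.04,-.02,.02,"bench")
    fit(W,.44,.194,.05,.028,.04,"block top"); fit(W,.44,.194,.05,.040,.05,"die top")
    fit(W,.455,-.24,.06,.012,.021,"guide"); fit(W,.455,-.24,.06,.0215,.03,"guide bush")
    fit(W,.65,-.24,.06,.012,.03,"spare")
    fit(W,.65,.3,.03,.183,.2,"posta"); fit(W,.64,.15,.03,.183,.2,"postb")
    fit(W,.65,.3,.03,.07,.08,"collara"); fit(W,.64,.15,.03,.07,.08,"collarb")
    fit(W,.648,.226,.13,.018,.0275,"shoe"); fit(W,.648,.226,.045,.029,.04,"keys")
    fit(W,.54,-.415,.3,.112,.128,"riser deck"); fit(W,.6,-.2,.3,.085,.11,"fascia?")
    fit(W,.56,-.2,.09,.004,.012,"wrench")
E
```

```text
top
bench 592 med [5.407e-01 9.990e-02 1.000e-04] rect [array([541.3088,  99.7396]), array([78.733 , 78.8013]), np.float64(1.1959)]
block top 188 med [0.4418 0.194  0.0352] rect [array([441.7482, 194.448 ]), array([43.7413, 59.7889]), np.float64(23.9413)]
die top 67 med [0.4412 0.1933 0.0426] rect [array([441.3779, 192.0159]), array([41.127 , 53.7276]), np.float64(28.0337)]
guide 312 med [ 0.4645 -0.2487  0.0175] rect [array([ 457.5524, -242.7218]), array([100.1429,  75.0553]), np.float64(80.9673)]
guide bush 132 med [ 0.4689 -0.2356  0.0233] rect [array([ 468.3228, -243.5267]), array([96.9102, 52.096 ]), np.float64(80.0134)]
spare 488 med [ 0.6502 -0.2527  0.0184] rect [array([ 658.0098, -240.6342]), array([ 82.4056, 118.5631]), np.float64(0.9949)]
posta 20 med [0.6516 0.2975 0.1895] rect [array([650.5981, 298.5534]), array([12.8322, 12.8111]), np.float64(86.789)]
postb 23 med [0.6437 0.148  0.1895] rect [array([643.8309, 149.6731]), array([12.2785, 14.8042]), np.float64(0.9956)]
collara 68 med [0.646  0.2931 0.0746] rect [array([651.6245, 295.4361]), array([31.7684, 38.9085]), np.f
[... 1926 characters left out ...]
[647.0845, 148.3372]), array([38.4824, 33.8774]), np.float64(32.9873)]
shoe 1675 med [0.6656 0.2193 0.0245] rect [array([650.4775, 225.394 ]), array([222.8232, 112.8018]), np.float64(86.6426)]
keys 240 med [0.6607 0.2315 0.0322] rect [array([650.2906, 225.0759]), array([82.6446, 64.8847]), np.float64(88.7116)]
riser deck 5107 med [ 0.6029 -0.321   0.1204] rect [array([ 546.3903, -352.5701]), array([134.7764, 441.7238]), np.float64(83.4034)]
fascia? 1137 med [ 0.8629 -0.0342  0.0965] rect [array([745.8807, -84.7557]), array([413.7239, 544.0466]), np.float64(39.3468)]
wrench 504 med [ 0.5611 -0.2074  0.0069] rect [array([ 569.7902, -193.8616]), array([153.5539, 152.3001]), np.float64(86.0343)]
```

View pics/crop.png

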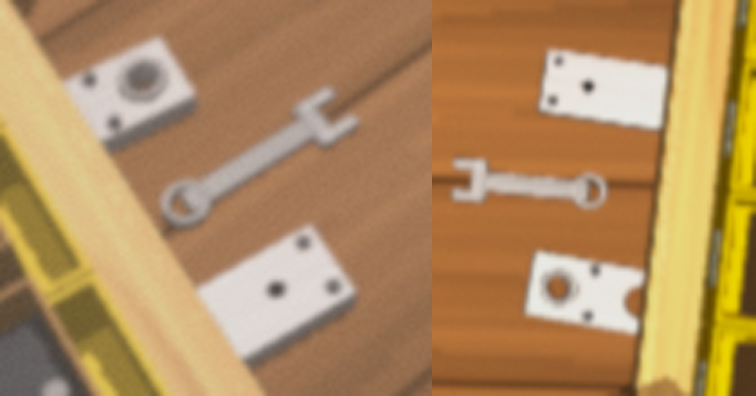

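The guide plate is the one nearer the robot: its bush shows at about (558,288) in the crop, while the other plate is blank. Next I'll refine the plate pose and work out the first moves.

```bash
cat >> h.py <<'E'
def go(targets,p0=None):
    """targets [x,y,z,yawdeg]; prints deltas along the tool axes (cm, deg), each call-group from p0"""
    s=arm.get_state(); 
    if p0 is None: p0=[*s["eef_pos"],np.degrees(s["ee_rot"][2])]; Rt=R.from_euler('xyz',s["ee_rot"])
    else: Rt=R.from_euler('xyz',[np.pi,0,np.radians(p0[3])])
    for t in targets:
        d=Rt.inv().apply(np.array(t[:3])-p0[:3])*100
        D=(Rt.inv()*R.from_euler('xyz',[np.pi,0,np.radians(t[3])])).as_rotvec(degrees=True)
        print(t,"->",np.round(d,2),np.round(D,2))
def st():
    s=arm.get_state(); print("t",round(s["t"],2),"pos",np.round(s["eef_pos"],4),"rpy",np.round(np.degrees(s["ee_rot"]),2),"F",np.round(s["force"],1),"M",np.round(s["moment"],2),"w",round(s["width"],4),"g",round(s["gripper_force"],1))
E
python3 - <<'E'
from h import *
fr=np.array([.538,-.4077]); 
for n in("top","scene"):
    W=cloud(n,np.load(n+"0.npy"))
    for lo,hi in((.4,.52),(.6,.71)):
        y=np.array([.104,.994]); q=(W[...,:2]-fr)@y
        m=(q>.130)&(q<.26)&(W[...,0]>lo)&(W[...,0]<hi)&(W[...,2]>.012)&(W[...,2]<.03)
        P=W[m][:,:2]*1000; r=cv2.minAreaRect(P.astype(np.float32)); print(n,lo,r, np.round(cv2.boxPoints(r)).tolist())
go([[.29,-.61,.38,-154],[.33,-.48,.38,-130]])
go([[.40,-.2,.36,-100]],[.33,-.48,.38,-130]); go([[.442,.1,.3,-66]],[.40,-.2,.36,-100])
E
```

```text
top 0.4 ((458.87506103515625, -230.743896484375), (75.18798828125, 75.44712829589844), 82.13352966308594) [[416.0, -263.0], [491.0, -273.0], [501.0, -199.0], [427.0, -188.0]]
top 0.6 ((658.7699584960938, -235.78526306152344), (80.79515075683594, 111.36244201660156), 2.710883855819702) [[616.0, -182.0], [621.0, -293.0], [702.0, -289.0], [696.0, -178.0]]
scene 0.4 ((469.5931701660156, -229.0721435546875), (72.61414337158203, 60.7575569152832), 79.81035614013672) [[433.0, -259.0], [493.0, -270.0], [506.0, -199.0], [446.0, -188.0]]
scene 0.6 ((653.161376953125, -244.7482147216797), (80.87940216064453, 58.84376525878906), 82.69935607910156) [[619.0, -281.0], [677.0, -289.0], [687.0, -208.0], [629.0, -201.0]]
[0.29, -0.61, 0.38, -154] -> [ -0.07  -0.05 -17.03] [ 0.   -0.   -0.63]
[0.33, -0.48, 0.38, -130] -> [ -9.25   9.99 -17.03] [  0.     0.   -24.63]
[0.4, -0.2, 0.36, -100] -> [-25.95  12.64   2.  ] [  0.   0. -30.]
[0.442, 0.1, 0.3, -66] -> [-30.27   1.07   6.  ] [  0.   0. -34.]
```

Emit:
move_arm(rows=[{"translation":[0,0,-17],"rot":[0,0,0],"hand":0},{"translation":[0,0,-17],"rot":[0,0,0],"hand":0},{"translation":[0,0,-17],"rot":[0,0,0],"hand":0},{"translation":[0,0,-17],"rot":[0,0,0],"hand":0},{"translation":[-9.2,10,-17],"rot":[0,0,-25],"hand":0},{"translation":[-9.2,10,-17],"rot":[0,0,-25],"hand":0},{"translation":[-9.2,10,-17],"rot":[0,0,-25],"hand":0},{"translation":[-9.2,10,-17],"rot":[0,0,-25],"hand":0}])

```text
t: 1.87
eef_pos: [0.3304, -0.4764, 0.3813]
ee_rot: [-3.139, 0.001, -2.254]
force: [0.6, -0.8, 1.1]
width: 0.0876
gripper_force: 0.0
```

Emit:
move_arm(rows=[{"translation":[-26,12.6,2],"rot":[0,0,-30],"hand":0},{"translation":[-26,12.6,2],"rot":[0,0,-30],"hand":0},{"translation":[-26,12.6,2],"rot":[0,0,-30],"hand":0},{"translation":[-26,12.6,2],"rot":[0,0,-30],"hand":0},{"translation":[-26,12.6,2],"rot":[0,0,-30],"hand":0},{"translation":[-26,12.6,2],"rot":[0,0,-30],"hand":0},{"translation":[-26,12.6,2],"rot":[0,0,-30],"hand":0},{"translation":[-26,12.6,2],"rot":[0,0,-30],"hand":0}])

```text
t: 2.53
eef_pos: [0.3993, -0.1942, 0.3598]
ee_rot: [-3.14, 0.002, -1.733]
force: [-0.5, -0.5, -0.8]
width: 0.088
gripper_force: 0.0
```

Emit:
move_arm(rows=[{"translation":[-30.3,1,6],"rot":[0,0,-34],"hand":0},{"translation":[-30.3,1,6],"rot":[0,0,-34],"hand":0},{"translation":[-30.3,1,6],"rot":[0,0,-34],"hand":0},{"translation":[-30.3,1,6],"rot":[0,0,-34],"hand":0},{"translation":[-30.3,1,6],"rot":[0,0,-34],"hand":0},{"translation":[-30.3,1,6],"rot":[0,0,-34],"hand":0},{"translation":[-30.3,1,6],"rot":[0,0,-34],"hand":0},{"translation":[-30.3,1,6],"rot":[0,0,-34],"hand":0}])

```text
t: 3.2
eef_pos: [0.4389, 0.1045, 0.2988]
ee_rot: [3.141, 0.001, -1.143]
force: [0.6, -0.6, 0.5]
width: 0.0878
gripper_force: 0.0
```

```bash
python3 - <<'E'
from h import *
st()
go([[.442,.1943,.12,-66],[.442,.1943,.025,-66]])
im,d=arm.grab_frame("top"); W=cloud("top",d); np.save("top1.npy",d)
fr=np.array([.538,-.4077]); y=np.array([.104,.994]); q=(W[...,:2]-fr)@y
m=(q>.130)&(q<.26)&(W[...,0]>.4)&(W[...,0]<.53)&(W[...,2]>.012)&(W[...,2]<.03)
P=W[m][:,:2]*1000; r=cv2.minAreaRect(P.astype(np.float32)); print(r,np.round(cv2.boxPoints(r)).tolist())
E
```

```text
t 3.2 pos [0.4389 0.1045 0.2988] rpy [ 1.7998e+02  3.0000e-02 -6.5500e+01] F [ 0.6 -0.6  0.5] M [-0.07  0.12  0.01] w 0.0878 g 0.0
[0.442, 0.1943, 0.12, -66] -> [-8.03 -4.01 17.88] [0.02 0.03 0.5 ]
[0.442, 0.1943, 0.025, -66] -> [-8.03 -4.01 27.38] [0.02 0.03 0.5 ]
((469.6873474121094, -233.36329650878906), (86.65369415283203, 77.63639068603516), 62.79183578491211) [[415.0, -254.0], [484.0, -290.0], [524.0, -213.0], [455.0, -177.0]]
```

Emit:
move_arm(rows=[{"translation":[-8,-4,15],"rot":[0,0,0.5],"hand":0},{"translation":[-8,-4,15],"rot":[0,0,0.5],"hand":0},{"translation":[-8,-4,17.9],"rot":[0,0,0.5],"hand":0},{"translation":[-8,-4,17.9],"rot":[0,0,0.5],"hand":0},{"translation":[-8,-4,17.9],"rot":[0,0,0.5],"hand":0},{"translation":[-8,-4,17.9],"rot":[0,0,0.5],"hand":0},{"translation":[-8,-4,21],"rot":[0,0,0.5],"hand":0},{"translation":[-8,-4,23],"rot":[0,0,0.5],"hand":0}])

```text
t: 3.92
eef_pos: [0.4429, 0.1905, 0.0694]
ee_rot: [-3.141, 0.0, -1.154]
force: [-0.7, -0.4, -0.7]
width: 0.0872
gripper_force: 0.0
```

```bash
python3 - <<'E'
from h import *
st()
go([[.442,.1943,.025,-66]])
E
```

```text
t 3.92 pos [0.4429 0.1905 0.0694] rpy [-1.7994e+02  2.0000e-02 -6.6090e+01] F [-0.7 -0.4 -0.7] M [-0.02  0.24 -0.03] w 0.0872 g 0.0
[0.442, 0.1943, 0.025, -66] -> [-0.38 -0.07  4.44] [-0.06  0.02 -0.09]
```

Emit:
move_arm(rows=[{"translation":[-0.4,0,2.5],"rot":[0,0,0],"hand":0},{"translation":[-0.4,0,4.4],"rot":[0,0,0],"hand":0},{"translation":[-0.4,0,4.4],"rot":[0,0,0],"hand":0},{"translation":[-0.4,0,4.4],"rot":[0,0,0],"hand":0.5},{"translation":[-0.4,0,4.4],"rot":[0,0,0],"hand":0.7},{"translation":[-0.4,0,4.4],"rot":[0,0,0],"hand":0.7},{"translation":[-0.4,0,4.4],"rot":[0,0,0],"hand":0.7},{"translation":[-0.4,0,4.4],"rot":[0,0,0],"hand":0.7}], squeeze=40)

```text
t: 4.58
eef_pos: [0.4415, 0.1944, 0.0269]
ee_rot: [-3.14, 0.001, -1.154]
force: [-0.3, -0.2, 0.2]
width: 0.0599
gripper_force: 0.0
```

```bash
python3 - <<'E'
from h import *
st()
go([[.442,.1943,.025,-66]])
E
```

```text
t 4.58 pos [0.4415 0.1944 0.0269] rpy [-1.7989e+02  4.0000e-02 -6.6130e+01] F [-0.3 -0.2  0.2] M [-0.07  0.18 -0.01] w 0.0599 g 0.0
[0.442, 0.1943, 0.025, -66] -> [ 0.03 -0.05  0.19] [-0.11  0.04 -0.13]
```

Emit:
move_arm(rows=[{"translation":[0,0,0.1],"rot":[0,0,0],"hand":0.7},{"translation":[0,0,0.1],"rot":[0,0,0],"hand":0.7},{"translation":[0,0,0.1],"rot":[0,0,0],"hand":0.7},{"translation":[0,0,0.1],"rot":[0,0,0],"hand":0.7},{"translation":[0,0,0.1],"rot":[0,0,0],"hand":0.7},{"translation":[0,0,0.1],"rot":[0,0,0],"hand":0.7}])

```text
t: 5.08
eef_pos: [0.4409, 0.194, 0.0247]
ee_rot: [3.142, -0.0, -1.154]
force: [0.3, -0.5, -0.1]
width: 0.0269
gripper_force: 0.0
```

```bash
python3 - <<'E'
from h import *
st()
go([[.442,.1943,.025,-66]])
E
```

```text
t 5.08 pos [0.4409 0.194  0.0247] rpy [180.    -0.   -66.13] F [ 0.3 -0.5 -0.1] M [-0.03  0.11 -0.01] w 0.0269 g 0.0
[0.442, 0.1943, 0.025, -66] -> [ 0.01 -0.11 -0.03] [ 0.   -0.   -0.13]
```

```bash
python3 - <<'E'
from h import *
im,d=arm.grab_frame("scene"); cv2.imwrite("pics/s1.png",cv2.resize(im[120:280,180:400,::-1],None,fx=3.5,fy=3.5,interpolation=2))
print([(np.round(toworld("scene",x["point"]),3),x["p"]) for x in arm.pinpoint("die_block","scene")])
E
```

```text
[(array([ 0.441,  0.197, -0.003]), 0.79), (array([0.421, 0.3  , 0.003]), 0.52)]
```

View pics/s1.png

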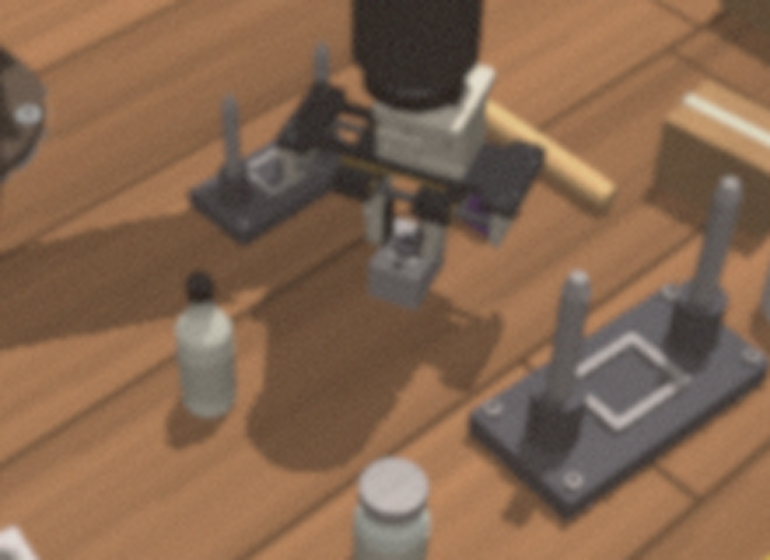

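Emit:
move_arm(rows=[{"translation":[0,0,0],"rot":[0,0,0],"hand":1},{"translation":[0,0,0],"rot":[0,0,0],"hand":1},{"translation":[0,0,0],"rot":[0,0,0],"hand":1},{"translation":[0,0,0],"rot":[0,0,0],"hand":1}])

```text
t: 5.52
eef_pos: [0.4414, 0.1944, 0.0249]
ee_rot: [-3.141, 0.0, -1.154]
force: [2.6, 0.1, -0.9]
width: 0.0206
gripper_force: 40.0
```

```bash
python3 - <<'E'
from h import *
st()
im,d=arm.grab_frame("top"); W=cloud("top",d)
m=(abs(W[...,0]-.442)<.08)&(abs(W[...,1]-.194)<.08)&(W[...,2]>.015)&(W[...,2]<.04)
P=W[m]; print(len(P),P.min(0),P.max(0))
im,d=arm.grab_frame("scene"); cv2.imwrite("pics/s2.png",cv2.resize(im[160:220,270:330,::-1],None,fx=9,fy=9,interpolation=2))
E
```

```text
t 5.52 pos [0.4414 0.1944 0.0249] rpy [-1.7994e+02  2.0000e-02 -6.6120e+01] F [ 2.6  0.1 -0.9] M [ 0.43 -0.89  0.04] w 0.0206 g 40.0Traceback (most recent call last):
  File "<stdin>", line 5, in <module>
    return umr_minimum(a, axis, None, out, keepdims, initial, where)
ValueError: zero-size array to reduction operation minimum which has no identity
```

```bash
python3 - <<'E'
from h import *
st()
im,d=arm.grab_frame("scene"); W=cloud("scene",d); np.save("s2.npy",d)
cv2.imwrite("pics/s2.png",cv2.resize(im[150:220,260:340,::-1],None,fx=9,fy=8,interpolation=2))
for v in range(186,212,3): print(v,[ (int(1000*W[v,u,0]),int(1000*W[v,u,1]),int(1000*W[v,u,2])) for u in range(280,312,5)])
E
```

```text
t 5.57 pos [0.4413 0.1944 0.0249] rpy [-1.7994e+02  2.0000e-02 -6.6120e+01] F [3.1 0.6 0.7] M [ 0.41 -0.89 -0.05] w 0.0206 g 40.0
186 [(370, 199, 0), (378, 212, -1), (433, 180, 58), (434, 199, 46), (462, 190, 72), (464, 207, 63), (426, 270, -4)]
189 [(382, 189, 2), (388, 203, -1), (434, 179, 48), (442, 191, 46), (459, 193, 57), (462, 210, 48), (439, 256, 1)]
192 [(387, 184, -2), (399, 193, 0), (433, 180, 34), (446, 188, 38), (462, 191, 49), (454, 220, 23), (447, 249, 0)]
195 [(399, 173, 1), (433, 161, 35), (441, 173, 33), (453, 181, 36), (461, 193, 35), (455, 220, 12), (457, 239, 1)]
198 [(409, 164, 3), (434, 160, 24), (447, 167, 29), (461, 173, 36), (469, 185, 33), (456, 219, 1), (464, 232, -1)]
201 [(417, 157, 1), (434, 161, 12), (450, 165, 21), (461, 174, 23), (468, 187, 20), (464, 211, 1), (476, 220, 3)]
204 [(426, 149, 1), (433, 162, -1), (449, 166, 8), (463, 173, 14), (467, 188, 6), (475, 201, 3), (483, 213, 1)]Traceback (most recent call last):
  File "<stdin>", line 5, in <module>
ValueError: cannot convert float NaN to integer
```

View pics/s2.png

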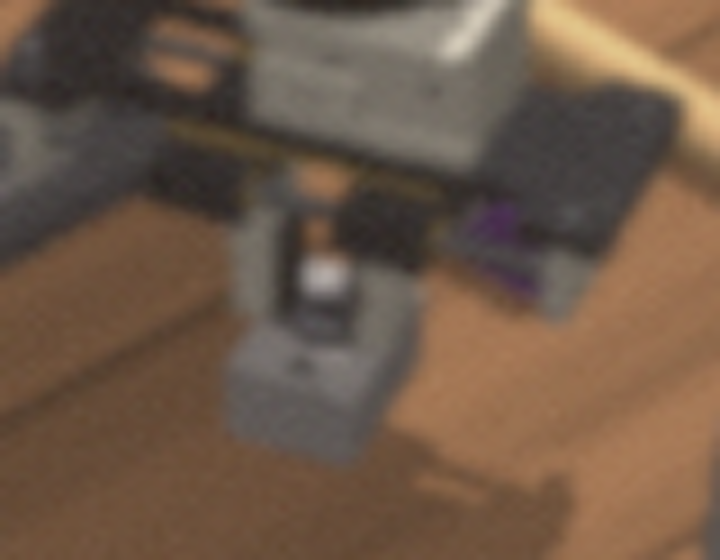

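The jaws closed on the round die, not on the block's sides, so the fingertips are higher than the reported TCP implies. I'll open, raise, and measure the real tip height against the state.

Emit:
move_arm(rows=[{"translation":[0,0,0],"rot":[0,0,0],"hand":0},{"translation":[0,0,0],"rot":[0,0,0],"hand":0},{"translation":[0,0,0],"rot":[0,0,0],"hand":0},{"translation":[0,0,-4],"rot":[0,0,0],"hand":0},{"translation":[0,0,-8],"rot":[0,0,0],"hand":0},{"translation":[0,0,-10],"rot":[0,0,0],"hand":0},{"translation":[0,0,-10],"rot":[0,0,0],"hand":0},{"translation":[0,0,-10],"rot":[0,0,0],"hand":0}])

```text
t: 6.28
eef_pos: [0.4408, 0.1941, 0.1258]
ee_rot: [-3.14, 0.001, -1.154]
force: [0.7, 0.1, -1.0]
width: 0.0684
gripper_force: 0.0
```

```bash
python3 - <<'E'
from h import *
st(); s=arm.get_state()
im,d=arm.grab_frame("scene"); W=cloud("scene",d); np.save("s3.npy",d)
cv2.imwrite("pics/s3.png",cv2.resize(im[100:220,230:370,::-1],None,fx=5,fy=5,interpolation=2))
p=s["eef_pos"]; Rt=R.from_euler('xyz',s["ee_rot"])
L=(Rt.inv().apply((W.reshape(-1,3)-p)))*1000
m=(abs(L[:,0])<60)&(abs(L[:,1])<110)&(W.reshape(-1,3)[:,2]>.055)
L=L[m]; 
for z in range(-80,40,5):
    k=(L[:,2]>=z)&(L[:,2]<z+5)
    if k.any(): print(z,k.sum(),"x",L[k,0].min().round(),L[k,0].max().round(),"y",np.percentile(L[k,1],[0,25,50,75,100]).round())
W1=cloud("scene",d); m=(abs(W1[...,0]-.44)<.05)&(abs(W1[...,1]-.194)<.05)&(W1[...,2]>.028)&(W1[...,2]<.04)
print(cv2.minAreaRect((W1[m][:,:2]*1000).astype(np.float32)))
E
```

```text
t 6.28 pos [0.4408 0.1941 0.1258] rpy [-1.799e+02  6.000e-02 -6.614e+01] F [ 0.7  0.1 -1. ] M [-0.03  0.2   0.01] w 0.0684 g 0.0
-80 5 x -8.0 14.0 y [-67.  38.  38.  38.  43.]
-75 6 x -9.0 12.0 y [37. 39. 39. 41. 44.]
-70 11 x 1.0 14.0 y [33. 37. 39. 42. 46.]
-65 21 x -4.0 13.0 y [-53. -36.  36.  39.  52.]
-60 29 x -4.0 14.0 y [-54. -43.  34.  41.  53.]
-55 22 x -7.0 16.0 y [-53. -47.  33.  38.  52.]
-50 20 x -6.0 13.0 y [-52. -44. -35.  36.  49.]
-45 28 x -6.0 14.0 y [-52. -40.  34.  42.  50.]
-40 25 x -6.0 14.0 y [-51. -41.  34.  41.  49.]
-35 24 x -9.0 13.0 y [-52. -45. -38.  35.  50.]
-30 28 x -10.0 15.0 y [-51. -47.  33.  36.  49.]
-25 22 x -14.0 13.0 y [-50. -41.  34.  42.  50.]
-20 5 x -9.0 11.0 y [-49. -37.  34.  35.  35.]
((441.72607421875, 195.4825897216797), (44.92605972290039, 66.196044921875), 24.450496673583984)
```

View pics/s3.png

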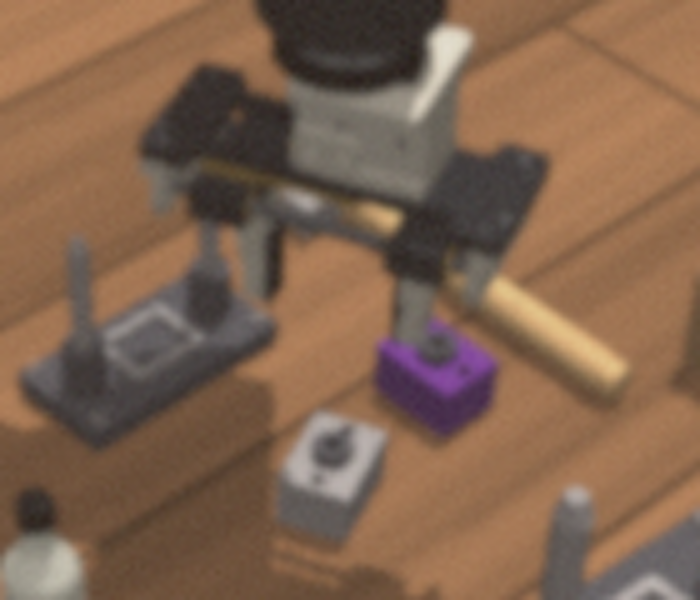

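The scene view shows the fingers open about 68 mm above the untouched die block at (335,475), and the tips end about 18 mm *behind* the reported TCP. So the reported z reads about 32 mm low, and I'll correct every z by that.

Emit:
move_arm(rows=[{"translation":[0.1,0,4],"rot":[0,0,0],"hand":0},{"translation":[0.1,0,6],"rot":[0,0,0],"hand":0},{"translation":[0.1,0,8],"rot":[0,0,0],"hand":0},{"translation":[0.1,0,10],"rot":[0,0,0],"hand":0},{"translation":[0.1,0,11.5],"rot":[0,0,0],"hand":0},{"translation":[0.1,0,12.5],"rot":[0,0,0],"hand":0},{"translation":[0.1,0,13],"rot":[0,0,0],"hand":0},{"translation":[0.1,0,13],"rot":[0,0,0],"hand":0}])

```text
t: 7.0
eef_pos: [0.4398, 0.1915, -0.0073]
ee_rot: [3.137, -0.002, -1.155]
force: [0.7, 0.6, -0.2]
width: 0.0879
gripper_force: 0.0
```

```bash
cat >> h.py <<'E'
def tips(zmin,n="scene"):
    s=arm.get_state(); im,d=arm.grab_frame(n); W=cloud(n,d); p=s["eef_pos"]; Rt=R.from_euler('xyz',s["ee_rot"])
    L=Rt.inv().apply(W.reshape(-1,3)-p)*1000; ok=(abs(L[:,0])<30)&(abs(L[:,1])<75)&(W.reshape(-1,3)[:,2]>zmin)
    for sg in(-1,1):
        k=ok&(sg*L[:,1]>24); z=L[k,2]; print("finger",sg,len(z),"lowest tool z",np.sort(z)[-6:].round(1),"inner y",np.sort(sg*L[k,1])[:4].round(1))
    return im,W
E
python3 - <<'E'
from h import *
st(); tips(.006)
E
```

```text
t 7.0 pos [ 0.4398  0.1915 -0.0073] rpy [ 1.7974e+02 -1.0000e-01 -6.6150e+01] F [ 0.7  0.6 -0.2] M [-0.    0.16 -0.05] w 0.0879 g 0.0
finger -1 1658 lowest tool z [-18.9 -18.6 -16.3 -16.3 -14.8 -14.3] inner y [24.  24.1 24.1 24.1]
finger 1 585 lowest tool z [-20.  -19.3 -18.9 -18.8 -17.3 -14.8] inner y [24.1 24.3 24.4 24.7]
```

Emit:
move_arm(rows=[{"translation":[-0.2,-0.1,0],"rot":[0,0,0],"hand":0},{"translation":[-0.2,-0.1,0],"rot":[0,0,0],"hand":0.6},{"translation":[-0.2,-0.1,0],"rot":[0,0,0],"hand":1},{"translation":[-0.2,-0.1,0],"rot":[0,0,0],"hand":1},{"translation":[-0.2,-0.1,0],"rot":[0,0,0],"hand":1},{"translation":[-0.2,-0.1,0],"rot":[0,0,0],"hand":1},{"translation":[-0.2,-0.1,0],"rot":[0,0,0],"hand":1},{"translation":[-0.2,-0.1,0],"rot":[0,0,0],"hand":1}])

```text
t: 7.72
eef_pos: [0.4414, 0.1953, -0.0052]
ee_rot: [-3.141, 0.0, -1.154]
force: [-0.9, -0.0, -0.2]
width: 0.0465
gripper_force: 0.0
```

```bash
python3 - <<'E'
from h import *
st()
E
```

```text
t 7.72 pos [ 0.4414  0.1953 -0.0052] rpy [-179.99    0.    -66.13] F [-0.9 -0.  -0.2] M [-0.01  0.1   0.06] w 0.0465 g 0.0
```

Emit:
move_arm(rows=[{"translation":[0,0,0],"rot":[0,0,0],"hand":1},{"translation":[0,0,0],"rot":[0,0,0],"hand":1},{"translation":[0,0,-0.5],"rot":[0,0,0],"hand":1},{"translation":[0,0,-2],"rot":[0,0,0],"hand":1},{"translation":[0,0,-5],"rot":[0,0,0],"hand":1},{"translation":[0,0,-8],"rot":[0,0,0],"hand":1},{"translation":[0,0,-8],"rot":[0,0,0],"hand":1},{"translation":[0,0,-8],"rot":[0,0,0],"hand":1}])

```text
t: 8.38
eef_pos: [0.4418, 0.1959, 0.0759]
ee_rot: [-3.139, 0.002, -1.154]
force: [-0.3, -1.1, -7.2]
width: 0.0437
gripper_force: 40.0
```

```bash
cat >> h.py <<'E'
def box(W,zlo,zhi,c,r=.06):
    m=(np.hypot(W[...,0]-c[0],W[...,1]-c[1])<r)&(W[...,2]>zlo)&(W[...,2]<zhi); return W[m]
E
python3 - <<'E'
from h import *
st(); im,W=tips(.05)
s=arm.get_state(); P=box(W,.076,.108,s["eef_pos"],.07)
L=R.from_euler('xyz',s["ee_rot"]).inv().apply(P-s["eef_pos"])*1000
print(len(L),"lowest z",np.sort(box(W,.03,.12,s["eef_pos"],.05)[:,2])[:6])
print(cv2.minAreaRect(L[:,:2].astype(np.float32)), np.percentile(L[:,0],[1,5,50,95,99]),np.percentile(L[:,1],[1,5,50,95,99]))
go([[.53,.21,.074,-93.2],[.6475,.224,.074,-93.2]])
E
```

```text
t 8.38 pos [0.4418 0.1959 0.0759] rpy [-1.7984e+02  9.0000e-02 -6.6150e+01] F [-0.3 -1.1 -7.2] M [-0.1   0.23 -0.06] w 0.0437 g 40.0
finger -1 1880 lowest tool z [-22.2 -21.5 -21.  -20.7 -19.  -18.1] inner y [24.  24.  24.1 24.1]
finger 1 593 lowest tool z [-25.8 -25.8 -25.4 -24.3 -24.2 -19.9] inner y [24.1 24.1 24.2 24.3]
160 lowest z [0.08091607 0.08106252 0.08250754 0.08268719 0.08269218 0.0830147 ]
((16.24412727355957, -5.415626525878906), (77.49179077148438, 37.23823547363281), 77.13723754882812) [-6.65301463  5.16243869 26.54565815 30.25465204 32.05524661] [-39.05246865 -38.50780571  -8.50832101  28.50015407  34.73870689]
[0.53, 0.21, 0.074, -93.2] -> [ 2.23 -8.77  0.05] [2.000e-02 3.000e-02 2.703e+01]
[0.6475, 0.224, 0.074, -93.2] -> [  5.7  -20.08   0.05] [2.000e-02 3.000e-02 2.703e+01]
```

Emit:
move_arm(rows=[{"translation":[2.2,-8.8,0],"rot":[0,0,27],"hand":1},{"translation":[2.2,-8.8,0],"rot":[0,0,27],"hand":1},{"translation":[2.2,-8.8,0],"rot":[0,0,27],"hand":1},{"translation":[2.2,-8.8,0],"rot":[0,0,27],"hand":1},{"translation":[5.7,-20.1,0],"rot":[0,0,27],"hand":1},{"translation":[5.7,-20.1,0],"rot":[0,0,27],"hand":1},{"translation":[5.7,-20.1,0],"rot":[0,0,27],"hand":1},{"translation":[5.7,-20.1,0],"rot":[0,0,27],"hand":1}])

```text
t: 9.1
eef_pos: [0.653, 0.2243, 0.0709]
ee_rot: [3.141, -0.002, -1.626]
force: [1.7, 2.4, -5.5]
width: 0.0436
gripper_force: 40.0
```

Emit:
move_arm(rows=[{"translation":[0,0,0.5],"rot":[0,0,0],"hand":1},{"translation":[0,0,1],"rot":[0,0,0],"hand":1},{"translation":[0,0,1.5],"rot":[0,0,0],"hand":1},{"translation":[0,0,1.5],"rot":[0,0,0],"hand":1}])

```text
t: 9.43
eef_pos: [0.646, 0.2237, 0.0574]
ee_rot: [3.138, -0.002, -1.625]
force: [-0.3, 0.9, -6.6]
width: 0.0439
gripper_force: 40.0
```

```bash
python3 - <<'E'
from h import *
st(); s=arm.get_state(); im,d=arm.grab_frame("scene"); W=cloud("scene",d); np.save("s4.npy",d)
cv2.imwrite("pics/s4.png",cv2.resize(im[160:280,290:430,::-1],None,fx=5.5,fy=5,interpolation=2))
P=box(W,.064,.1,s["eef_pos"],.06); D=R.from_euler('z',-3.2,degrees=True).inv()
L=D.apply(P-s["eef_pos"])*1000
print("block",len(L),"x",np.percentile(L[:,0],[2,10,50,90,98]).round(1),"y",np.percentile(L[:,1],[2,10,50,90,98]).round(1))
k=(L[:,1]<-20)&(abs(L[:,0])<18); print("front face y",np.percentile(L[k,1],[10,50,90]).round(1),k.sum())
k=(L[:,0]>15)&(abs(L[:,1]+20)<8)&(P[:,2]<.1); print("right face x",np.percentile(L[k,0],[10,50,90]).round(1),k.sum())
for a in("top","scene"):
  W0=cloud(a,np.load(a+"0.npy")); K=D.apply(box(W0,.0285,.037,[.648,.2245],.05)-[.648,.2245,0])*1000
  print(a,"keys",K.shape,np.percentile(K[:,0],[1,5,95,99]).round(1),np.percentile(K[:,1],[1,5,95,99]).round(1))
E
```

```text
t 9.43 pos [0.646  0.2237 0.0574] rpy [ 1.798e+02 -1.100e-01 -9.312e+01] F [-0.3  0.9 -6.6] M [-0.04  0.17  0.03] w 0.0439 g 40.0
block 357 x [-27.7 -18.6   8.2  33.3  39.6] y [-30.8 -28.5 -19.1  -1.6  23.9]
front face y [-29.9 -27.5 -24.6] 135
right face x [17.6 22.2 23.8] 62
top keys (265, 3) [-43.5 -34.9  36.1  45.3] [-44.9 -39.3  38.4  42.5]
scene keys (250, 3) [-30.6 -28.   33.5  34.5] [-39.1 -37.5  39.2  41.4]
```

View pics/s4.png

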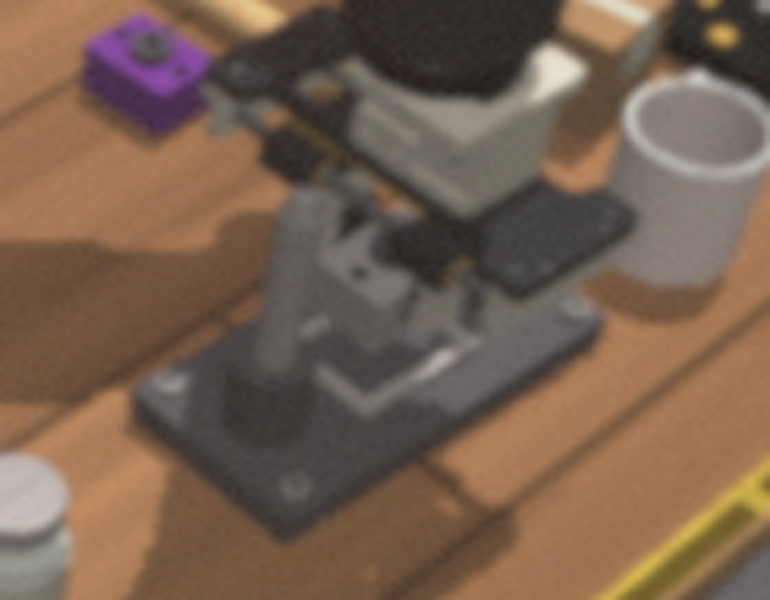

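```bash
python3 - <<'E'
from h import *
D=R.from_euler('z',-3.2,degrees=True).inv(); Fs=[];X=[];Ts=[]
for i in range(4):
    im,d=arm.grab_frame("scene"); W=cloud("scene",d); Ts.append(arm.get_state()["eef_pos"])
    L=D.apply(W.reshape(-1,3)-[.65,.2254,0])*1000
    k=(abs(L[:,0])<16)&(L[:,1]<-20)&(L[:,1]>-40)&(L[:,2]>68)&(L[:,2]<92); Fs.append(L[k,1])
    k=(abs(L[:,1]+22)<8)&(L[:,0]>8)&(L[:,0]<35)&(L[:,2]>68)&(L[:,2]<92); X.append(L[k,0])
print(np.mean(Ts,0),np.std(Ts,0)); f=np.concatenate(Fs);x=np.concatenate(X)
print("front",len(f),np.histogram(f,np.arange(-40,-18,2)), np.median(f)); print("right",len(x),np.histogram(x,np.arange(8,36,2)),np.median(x)); st()
E
```

```text
[0.64783619 0.22463751 0.06004799] [0.00036121 0.00016549 0.00041707]
front 265 (array([  0,   0,   0,   3,  63, 155,  44,   0,   0,   0]), array([-40, -38, -36, -34, -32, -30, -28, -26, -24, -22, -20])) -29.218799187057897
right 169 (array([15, 12, 14, 16, 15, 40, 53,  3,  0,  0,  0,  0,  0]), array([ 8, 10, 12, 14, 16, 18, 20, 22, 24, 26, 28, 30, 32, 34])) 18.812699801823527
t 9.68 pos [0.6482 0.2248 0.0605] rpy [-1.7995e+02  3.0000e-02 -9.3100e+01] F [ 0.7 -0.  -4.8] M [ 0.03  0.07 -0.04] w 0.0438 g 40.0
```

Emit:
move_arm(rows=[{"translation":[0.07,-0.16,0],"rot":[0,0,0],"hand":1},{"translation":[0.07,-0.16,1],"rot":[0,0,0],"hand":1},{"translation":[0.07,-0.16,2],"rot":[0,0,0],"hand":1},{"translation":[0.07,-0.16,2.8],"rot":[0,0,0],"hand":1},{"translation":[0.07,-0.16,2.8],"rot":[0,0,0],"hand":1},{"translation":[0.07,-0.16,2.8],"rot":[0,0,0],"hand":1},{"translation":[0.07,-0.16,3.2],"rot":[0,0,0],"hand":1},{"translation":[0.07,-0.16,3.5],"rot":[0,0,0],"hand":1}])

```text
t: 10.35
eef_pos: [0.6507, 0.224, 0.0272]
ee_rot: [-3.14, 0.0, -1.624]
force: [-15.1, -0.7, 30.8]
width: 0.0439
gripper_force: 40.0
```

```bash
python3 - <<'E'
from h import *
arm.grab_frame("scene");arm.grab_frame("scene");arm.grab_frame("scene");st()
E
```

```text
t 10.5 pos [0.6507 0.224  0.0275] rpy [-1.7986e+02  4.0000e-02 -9.3080e+01] F [-5.8 -0.3  9.7] M [-0.48  1.99 -0.09] w 0.0439 g 40.0
```

Emit:
move_arm(rows=[{"translation":[0,0,-0.3],"rot":[0,0,0],"hand":1},{"translation":[0,0.13,-0.3],"rot":[0,0,0],"hand":1},{"translation":[0,0.13,-0.3],"rot":[0,0,0],"hand":1},{"translation":[0,0.13,-0.1],"rot":[0,0,0],"hand":1},{"translation":[0,0.13,0.1],"rot":[0,0,0],"hand":1},{"translation":[0,0.13,0.2],"rot":[0,0,0],"hand":1}])

```text
t: 11.0
eef_pos: [0.6482, 0.2236, 0.0218]
ee_rot: [3.141, -0.001, -1.626]
force: [-0.2, 0.2, -5.9]
width: 0.0435
gripper_force: 40.0
```

```bash
python3 - <<'E'
from h import *
arm.grab_frame("scene");arm.grab_frame("scene");st()
E
```

```text
t 11.1 pos [0.6482 0.2235 0.0219] rpy [ 1.7994e+02 -4.0000e-02 -9.3140e+01] F [ 0.  -0.4 -5.8] M [-0.03  0.08 -0.03] w 0.0442 g 40.0
```

It's in the nest with no lateral force. I'll seat it and release.

Emit:
move_arm(rows=[{"translation":[0,0,0.1],"rot":[0,0,0],"hand":1},{"translation":[0,0,0.2],"rot":[0,0,0],"hand":1},{"translation":[0,0,0.25],"rot":[0,0,0],"hand":1},{"translation":[0,0,0.25],"rot":[0,0,0],"hand":1},{"translation":[0,0,0.25],"rot":[0,0,0],"hand":1}])

```text
t: 11.52
eef_pos: [0.6485, 0.2237, 0.0202]
ee_rot: [3.142, -0.0, -1.625]
force: [0.1, -0.5, -5.5]
width: 0.0435
gripper_force: 40.0
```

```bash
python3 - <<'E'
from h import *
st()
E
```

```text
t 11.52 pos [0.6485 0.2237 0.0202] rpy [180.    -0.   -93.13] F [ 0.1 -0.5 -5.5] M [0.01 0.11 0.04] w 0.0435 g 40.0
```

Emit:
move_arm(rows=[{"translation":[0,0,0.05],"rot":[0,0,0],"hand":1},{"translation":[0,0,0.1],"rot":[0,0,0],"hand":1},{"translation":[0,0,0.15],"rot":[0,0,0],"hand":1},{"translation":[0,0,0.15],"rot":[0,0,0],"hand":1}])

```text
t: 11.85
eef_pos: [0.6487, 0.2238, 0.0199]
ee_rot: [-3.141, 0.0, -1.625]
force: [-4.3, -0.7, 5.0]
width: 0.0437
gripper_force: 40.0
```

```bash
python3 - <<'E'
from h import *
st()
E
```

```text
t 11.85 pos [0.6487 0.2238 0.0199] rpy [-1.7996e+02  1.0000e-02 -9.3110e+01] F [-4.3 -0.7  5. ] M [-0.3   1.67 -0.01] w 0.0437 g 40.0
```

Emit:
move_arm(rows=[{"translation":[0,0,0],"rot":[0,0,0],"hand":0},{"translation":[0,0,0],"rot":[0,0,0],"hand":0},{"translation":[0,0,0],"rot":[0,0,0],"hand":0},{"translation":[0,0,-1],"rot":[0,0,0],"hand":0},{"translation":[0,0,-5],"rot":[0,0,0],"hand":0},{"translation":[0,0,-9],"rot":[0,0,0],"hand":0},{"translation":[0,0,-13],"rot":[0,0,0],"hand":0},{"translation":[0,0,-17],"rot":[0,0,0],"hand":0}])

```text
t: 12.52
eef_pos: [0.6485, 0.2236, 0.1916]
ee_rot: [-3.141, 0.0, -1.625]
force: [1.2, 0.4, 0.5]
width: 0.0861
gripper_force: 0.0
```

```bash
python3 - <<'E'
from h import *
ws=[cloud(n,arm.grab_frame(n)[1]) for n in("top","scene")]
st()
s=arm.get_state()
for n,W in zip(("top","scene"),ws):
    # guide plate: points in front of the riser, largest blob
    m=((W[...,2]>.012)&(W[...,2]<.03)&(W[...,0]>.38)&(W[...,0]<.56)&(W[...,1]>-.30)&(W[...,1]<-.14)).astype(np.uint8)
    nl,lab,stt,c=cv2.connectedComponentsWithStats(m,connectivity=4); 
    for i in range(1,nl):
        if stt[i,4]<60: continue
        P=W[lab==i]; P=P[P[:,1]>np.percentile(P[:,1],0)]*1000
        P2=P[P[:,1]>-255]; r=cv2.minAreaRect(P2[:,:2].astype(np.float32)); print(n,stt[i],np.round(cv2.boxPoints(r),1).tolist(),r[1],r[2])
        for e in("lo","hi"):  # side edges: x extremes by y bins
            ys=np.arange(-270,-205,6); xs=[(np.percentile(q,3) if e=="lo" else np.percentile(q,97)) if len(q:=P[abs(P[:,1]-y)<3,0])>4 else np.nan for y in ys]
            g=np.isfinite(xs); f=np.polyfit(ys[g],np.array(xs)[g],1); print(e,"x=",f.round(3),"ang",np.degrees(np.arctan(f[0])).round(1), "x at -230",np.polyval(f,-230).round(1))
        print("ymax",np.sort(P[:,1])[-5:])
        b=P[P[:,2]>21.5]; print("bush",len(b),b.mean(0).round(1),cv2.minEnclosingCircle(b[:,:2].astype(np.float32)))
    q=box(W,.06,.075,[.65,.2245],.03); print(n,"die top",len(q),q.mean(0) if len(q) else 0); q=box(W,.055,.065,[.65,.2245],.045); print("block top",len(q), cv2.minAreaRect((q[:,:2]*1000).astype(np.float32)) if len(q) else 0)
E
```

```text
t 12.62 pos [0.6526 0.2252 0.1986] rpy [-179.28    0.36  -93.07] F [0.7 0.3 0.5] M [0.05 0.07 0.02] w 0.0876 g 0.0
top [336 220  33  22 449] [[437.1000061035156, -254.5], [492.6000061035156, -262.20001220703125], [501.29998779296875, -199.1999969482422], [445.8999938964844, -191.5]] (63.630313873291016, 55.95820999145508) 82.12469482421875
lo x= [1.93000e-01 4.87591e+02] ang 10.9 x at -230 443.3
hi x= [1.45000e-01 5.28379e+02] ang 8.2 x at -230 495.1
ymax [-195.78427651 -193.67301251 -193.59177073 -193.00469523 -192.71522796]
bush 114 [ 468.2 -239.8   24. ] ((464.64501953125, -245.0312042236328), 54.27701187133789)
top die top 78 [0.6476207  0.22043906 0.06399849]
block top 116 ((649.0489501953125, 222.46202087402344), (58.584739685058594, 44.43731689453125), 86.7332534790039)
scene [157 270  38  30 564] [[436.70001220703125, -253.8000030517578], [495.79998779296875, -262.20001220703125], [504.8999938964844, -198.10000610351562], [445.8999938964844, -189.6999969482422]] (64.76071166992188, 59.602569580078125) 81.87899780273438
lo x= [4.10000e-02 4.53269e+02] ang 2.4 x at -230 443.7
hi x= [1.72000e-01 5.36821e+02] ang 9.8 x at -230 497.2
ymax [-192.61615856 -192.21100538 -192.12137763 -190.82452769 -190.1101953 ]
bush 76 [ 471.9 -223.3   23.1] ((472.6202087402344, -235.22113037109375), 32.683284759521484)
scene die top 204 [0.6513809  0.22371067 0.06359988]
block top 266 ((650.4663696289062, 225.16790771484375), (63.89472579956055, 45.64411163330078), 87.98326873779297)
```

```bash
python3 - <<'E'
from h import *
arm.grab_frame("top");st()
go([[.52,-.04,.20,-98],[.47,-.20,.12,-98]]); 
go([[.4701,-.2202,.04,-98]],[.47,-.20,.12,-98])
E
```

```text
t 12.67 pos [0.6508 0.2248 0.1945] rpy [-179.56    0.28  -93.11] F [ 0.   0.1 -1.6] M [-0.   0.1 -0. ] w 0.0877 g 0.0
[0.52, -0.04, 0.2, -98] -> [27.15 11.62 -0.77] [-0.43  0.29  4.89]
[0.47, -0.2, 0.12, -98] -> [43.44 15.81  7.12] [-0.43  0.29  4.89]
[0.4701, -0.2202, 0.04, -98] -> [ 2.   -0.29  8.  ] [0. 0. 0.]
```

Emit:
move_arm(rows=[{"translation":[27.2,11.6,-0.8],"rot":[0,0,4.9],"hand":0.17},{"translation":[27.2,11.6,-0.8],"rot":[0,0,4.9],"hand":0.17},{"translation":[27.2,11.6,-0.8],"rot":[0,0,4.9],"hand":0.17},{"translation":[27.2,11.6,-0.8],"rot":[0,0,4.9],"hand":0.17},{"translation":[27.2,11.6,-0.8],"rot":[0,0,4.9],"hand":0.17},{"translation":[27.2,11.6,-0.8],"rot":[0,0,4.9],"hand":0.17},{"translation":[27.2,11.6,-0.8],"rot":[0,0,4.9],"hand":0.17},{"translation":[43.4,15.8,7],"rot":[0,0,4.9],"hand":0.17}])

```text
t: 13.33
eef_pos: [0.508, -0.0755, 0.1823]
ee_rot: [-3.136, 0.001, -1.71]
force: [2.4, -0.1, 0.3]
width: 0.0727
gripper_force: 0.0
```

Emit:
move_arm(rows=[{"translation":[14,3,8],"rot":[0,0,0],"hand":0.17},{"translation":[14,3,8],"rot":[0,0,0],"hand":0.17},{"translation":[14,3,8],"rot":[0,0,0],"hand":0.17},{"translation":[14,3,8],"rot":[0,0,0],"hand":0.17},{"translation":[14,3,8],"rot":[0,0,0],"hand":0.17}])

```text
t: 13.75
eef_pos: [0.4535, -0.2115, 0.0954]
ee_rot: [3.134, 0.0, -1.716]
force: [-1.0, 0.4, -0.3]
width: 0.0728
gripper_force: 0.0
```

```bash
python3 - <<'E'
from h import *
st()
go([[.4701,-.2202,.04,-98],[.4701,-.2202,-.008,-98]])
E
```

```text
t 13.75 pos [ 0.4535 -0.2115  0.0954] rpy [ 1.7958e+02  1.0000e-02 -9.8290e+01] F [-1.   0.4 -0.3] M [0.06 0.16 0.  ] w 0.0728 g 0.0
[0.4701, -0.2202, 0.04, -98] -> [ 0.62 -1.81  5.52] [ 0.42  0.01 -0.29]
[0.4701, -0.2202, -0.008, -98] -> [ 0.62 -1.85 10.32] [ 0.42  0.01 -0.29]
```

Emit:
move_arm(rows=[{"translation":[0.6,-1.8,2],"rot":[0,0,0],"hand":0.17},{"translation":[0.6,-1.8,5],"rot":[0,0,0],"hand":0.17},{"translation":[0.6,-1.8,5],"rot":[0,0,0],"hand":0.17},{"translation":[0.6,-1.8,5],"rot":[0,0,0],"hand":0.17},{"translation":[0.6,-1.8,5],"rot":[0,0,0],"hand":0.17}])

```text
t: 14.17
eef_pos: [0.476, -0.2167, 0.0502]
ee_rot: [3.141, -0.0, -1.71]
force: [-0.6, 0.0, -0.0]
width: 0.0725
gripper_force: 0.0
```

```bash
python3 - <<'E'
from h import *
st(); tips(.035)
go([[.4701,-.2202,-.008,-98],[.4701,-.2202,-.015,-98]])
E
```

```text
t 14.17 pos [ 0.476  -0.2167  0.0502] rpy [ 1.7999e+02 -2.0000e-02 -9.7990e+01] F [-0.6  0.  -0. ] M [ 0.06 -0.02  0.02] w 0.0725 g 0.0
finger -1 4996 lowest tool z [-21.6 -21.5 -21.2 -21.  -20.8 -20.4] inner y [24.2 24.3 24.4 24.4]
finger 1 183 lowest tool z [-101.2 -100.9  -98.7  -98.2  -26.5  -23.1] inner y [24.  24.2 24.3 24.3]
[0.4701, -0.2202, -0.008, -98] -> [0.44 0.59 5.87] [-0.08 -0.01  0.02]
[0.4701, -0.2202, -0.015, -98] -> [0.44 0.59 6.57] [-0.08 -0.01  0.02]
```

Emit:
move_arm(rows=[{"translation":[0.4,0.6,1.5],"rot":[0,0,0],"hand":0.17},{"translation":[0.4,0.6,3.5],"rot":[0,0,0],"hand":0.17},{"translation":[0.4,0.6,5],"rot":[0,0,0],"hand":0.17},{"translation":[0.4,0.6,5.8],"rot":[0,0,0],"hand":0.17},{"translation":[0.4,0.6,6.2],"rot":[0,0,0],"hand":0.17},{"translation":[0.4,0.6,6.4],"rot":[0,0,0],"hand":0.17},{"translation":[0.4,0.6,6.4],"rot":[0,0,0],"hand":0.17}])

```text
t: 14.8
eef_pos: [0.4699, -0.2198, -0.014]
ee_rot: [-3.141, -0.0, -1.71]
force: [0.1, 0.7, -0.1]
width: 0.073
gripper_force: 0.0
```

```bash
python3 - <<'E'
from h import *
st()
go([[.4701,-.2202,-.015,-98]])
E
```

```text
t 14.8 pos [ 0.4699 -0.2198 -0.014 ] rpy [-179.95   -0.    -98.  ] F [ 0.1  0.7 -0.1] M [ 0.06  0.07 -0.04] w 0.073 g 0.0
[0.4701, -0.2202, -0.015, -98] -> [ 0.03 -0.03  0.1 ] [-0.05 -0.   -0.  ]
```

Emit:
move_arm(rows=[{"translation":[0,0,0.1],"rot":[0,0,0],"hand":1},{"translation":[0,0,0.1],"rot":[0,0,0],"hand":1},{"translation":[0,0,0.1],"rot":[0,0,0],"hand":1},{"translation":[0,0,0.1],"rot":[0,0,0],"hand":1},{"translation":[0,0,0.1],"rot":[0,0,0],"hand":1},{"translation":[0,0,0.1],"rot":[0,0,0],"hand":1}], squeeze=25)

```text
t: 15.3
eef_pos: [0.4696, -0.2199, -0.0151]
ee_rot: [-3.141, 0.0, -1.711]
force: [-1.1, 2.1, 5.8]
width: 0.056
gripper_force: 25.0
```

```bash
python3 - <<'E'
from h import *
st()
E
```

```text
t 15.3 pos [ 0.4696 -0.2199 -0.0151] rpy [-179.95    0.    -98.03] F [-1.1  2.1  5.8] M [ 0.5  0.4 -0.1] w 0.056 g 25.0
```

Emit:
move_arm(rows=[{"translation":[-0.5,0,0],"rot":[0,0,0],"hand":1},{"translation":[-2,0,0],"rot":[0,0,0],"hand":1},{"translation":[-4,0,0],"rot":[0,0,0],"hand":1},{"translation":[-6,0,0],"rot":[0,0,0],"hand":1},{"translation":[-8,0,0],"rot":[0,0,0],"hand":1},{"translation":[-9.5,0,0],"rot":[0,0,0],"hand":1},{"translation":[-10.5,0,0],"rot":[0,0,0],"hand":1},{"translation":[-10.5,0,0],"rot":[0,0,0],"hand":1}])

```text
t: 15.97
eef_pos: [0.4847, -0.1143, -0.0151]
ee_rot: [-3.14, 0.001, -1.709]
force: [-0.7, 6.3, 6.5]
width: 0.0558
gripper_force: 25.0
```

Emit:
move_arm(rows=[{"translation":[0,0,0],"rot":[0,0,0],"hand":0.17},{"translation":[0,0,0],"rot":[0,0,0],"hand":0.17},{"translation":[0,0,0],"rot":[0,0,0],"hand":0.17},{"translation":[0,0,-1],"rot":[0,0,0],"hand":0.17},{"translation":[0,0,-5],"rot":[0,0,0],"hand":0.17},{"translation":[-5,0,-9],"rot":[0,0,0],"hand":0.17},{"translation":[-9,0,-9],"rot":[0,0,0],"hand":0.17},{"translation":[-9,0,-9],"rot":[0,0,0],"hand":0.17}])

```text
t: 16.63
eef_pos: [0.4986, -0.0246, 0.077]
ee_rot: [-3.137, 0.002, -1.712]
force: [0.3, 0.0, -0.5]
width: 0.0725
gripper_force: 0.0
```

```bash
cat >> h.py <<'E'
def plate(W,xr,yr):
    m=((W[...,2]>.012)&(W[...,2]<.03)&(W[...,0]>xr[0])&(W[...,0]<xr[1])&(W[...,1]>yr[0])&(W[...,1]<yr[1])).astype(np.uint8)
    nl,lab,s,c=cv2.connectedComponentsWithStats(m,connectivity=4); i=1+s[1:,4].argmax(); P=W[lab==i]*1000
    r=cv2.minAreaRect(P[:,:2].astype(np.float32)); print(len(P),np.round(r[0],1),np.round(r[1],1),round(r[2],2),np.round(cv2.boxPoints(r)).tolist())
E
python3 - <<'E'
from h import *
st()
for n in("top","scene"):
    im,d=arm.grab_frame(n); W=cloud(n,d); plate(W,(.38,.56),(-.31,-.04))
    cv2.imwrite(f"pics/{n}5.png",im[:,:,::-1])
E
```

```text
t 16.63 pos [ 0.4986 -0.0246  0.077 ] rpy [-1.7974e+02  1.1000e-01 -9.8060e+01] F [ 0.3  0.  -0.5] M [ 0.07  0.04 -0.04] w 0.0725 g 0.0
816 [ 473.6 -193.1] [193.5  56.1] 81.26 [[431.0, -284.0], [487.0, -293.0], [516.0, -102.0], [461.0, -93.0]]
1305 [ 476.3 -176.8] [178.   60.5] 82.05 [[434.0, -261.0], [494.0, -269.0], [519.0, -93.0], [459.0, -84.0]]
```

```bash
python3 - <<'E'
from h import *
for n in("scene","top"):
    arm.grab_frame(n)
    for l in("oil_bottle","wrench","jar","guide_plate"): print(n,l,[(np.round(toworld(n,x["point"]),4),round(x["p"],2)) for x in arm.pinpoint(l,n)[:2]])
go([[.485,-.1,.085,-98],[.475,-.188,.03,-98],[.475,-.188,-.015,-98]])
E
```

```text
scene oil_bottle [(array([ 0.4293, -0.0007, -0.0034]), 0.68)]
scene wrench [(array([ 0.5642, -0.1928, -0.0013]), 0.91)]
scene jar [(array([ 6.371e-01,  5.000e-04, -1.600e-03]), 0.81)]
scene guide_plate [(array([ 0.471 , -0.1864,  0.0006]), 0.95)]
top oil_bottle []
top wrench [(array([ 0.5583, -0.1967,  0.0023]), 0.78), (array([ 0.6464, -0.3089,  0.0034]), 0.57)]
top jar [(array([ 6.284e-01, -5.000e-04, -4.200e-03]), 0.75)]
top guide_plate [(array([ 0.4694, -0.1903,  0.0057]), 0.77)]
[0.485, -0.1, 0.085, -98] -> [ 7.35  0.1  -1.09] [ 0.04 -0.02 -0.08]
[0.475, -0.188, 0.03, -98] -> [16.2  -0.16  4.42] [ 0.04 -0.02 -0.08]
[0.475, -0.188, -0.015, -98] -> [16.2  -0.16  8.92] [ 0.04 -0.02 -0.08]
```

View pics/scene5.png

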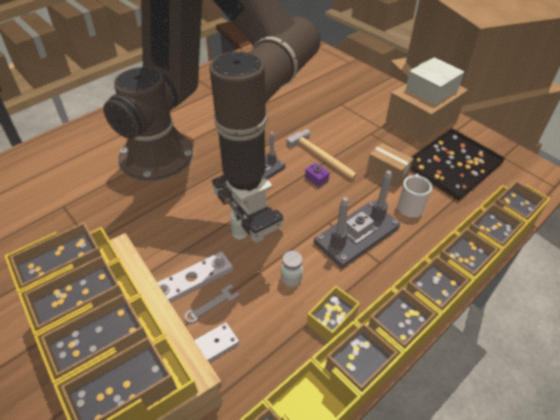

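Emit:
move_arm(rows=[{"translation":[4,0,-1],"rot":[0,0,0],"hand":0.17},{"translation":[8,0,-1],"rot":[0,0,0],"hand":0.17},{"translation":[12,-0.1,0],"rot":[0,0,0],"hand":0.17},{"translation":[16,-0.2,2],"rot":[0,0,0],"hand":0.17},{"translation":[16.2,-0.2,4.5],"rot":[0,0,0],"hand":0.17},{"translation":[16.2,-0.2,4.5],"rot":[0,0,0],"hand":0.17},{"translation":[16.2,-0.2,4.5],"rot":[0,0,0],"hand":0.17},{"translation":[16.2,-0.2,4.5],"rot":[0,0,0],"hand":0.17}])

```text
t: 17.9
eef_pos: [0.4764, -0.1874, 0.0301]
ee_rot: [-3.141, -0.0, -1.711]
force: [0.4, -0.1, 1.3]
width: 0.0726
gripper_force: 0.0
```

```bash
python3 - <<'E'
from h import *
W0=[cloud(n,np.load(n+"0.npy")) for n in("top","scene")]
for n,w0 in zip(("top","scene"),W0):
    im,d=arm.grab_frame(n); W=cloud(n,d); 
    for q in(w0,W): 
        P=box(q,.02,.14,[.432,-.004],.045); print(n,"bottle",len(P),P.mean(0).round(4),P[P[:,2]>.1].mean(0).round(4))
    plate(W,(.38,.54),(-.31,-.04))
st(); go([[.475,-.188,-.015,-98]])
E
```

```text
top bottle 148 [ 0.4345 -0.0052  0.0971] [ 0.4344 -0.0061  0.1285]
top bottle 0 [nan nan nan] [nan nan nan]<stdin>:6: RuntimeWarning: Mean of empty slice.
  ret = um.true_divide(
Traceback (most recent call last):
  File "h.py", line 40, in plate
    nl,lab,s,c=cv2.connectedComponentsWithStats(m,connectivity=4); i=1+s[1:,4].argmax(); P=W[lab==i]*1000
                                                                       ~~~~~~~~~~~~~~^^
ValueError: attempt to get argmax of an empty sequence
```

```bash
python3 - <<'E'
from h import *
im,d=arm.grab_frame("scene"); W=cloud("scene",d)
for q in(cloud("scene",np.load("scene0.npy")),W): 
    P=box(q,.02,.14,[.432,-.004],.045); print("bottle",len(P),P.mean(0).round(4),P[P[:,2]>.1].mean(0).round(4))
plate(W,(.38,.54),(-.31,-.04))
st(); go([[.475,-.188,-.0145,-98]])
E
```

```text
bottle 480 [ 0.444  -0.0118  0.075 ] [ 0.4377 -0.0071  0.12  ]
bottle 479 [ 0.4441 -0.0118  0.0752] [ 0.4379 -0.0075  0.1201]
458 [ 467.  -235.8] [58.4 60.8] 82.96 [[433.0, -261.0], [494.0, -269.0], [501.0, -211.0], [440.0, -203.0]]
t 18.0 pos [ 0.4771 -0.1868  0.0307] rpy [-1.7988e+02  1.0000e-02 -9.7940e+01] F [-0.1 -0.5  0.3] M [ 0.06  0.05 -0.01] w 0.0726 g 0.0
[0.475, -0.188, -0.0145, -98] -> [0.15 0.2  4.52] [-0.12  0.01  0.06]
```

Emit:
move_arm(rows=[{"translation":[0.15,0.2,1.5],"rot":[0,0,0],"hand":0.17},{"translation":[0.15,0.2,3],"rot":[0,0,0],"hand":0.17},{"translation":[0.15,0.2,4],"rot":[0,0,0],"hand":0.17},{"translation":[0.15,0.2,4.4],"rot":[0,0,0],"hand":0.17},{"translation":[0.15,0.2,4.5],"rot":[0,0,0],"hand":0.17},{"translation":[0.15,0.2,4.5],"rot":[0,0,0],"hand":0.5},{"translation":[0.15,0.2,4.5],"rot":[0,0,0],"hand":1},{"translation":[0.15,0.2,4.5],"rot":[0,0,0],"hand":1}], squeeze=55)

```text
t: 18.67
eef_pos: [0.4743, -0.1887, -0.0149]
ee_rot: [-3.14, 0.0, -1.711]
force: [-0.8, 0.3, -0.4]
width: 0.0579
gripper_force: 0.0
```

Emit:
move_arm(rows=[{"translation":[0,0,0],"rot":[0,0,0],"hand":1},{"translation":[0,0,0],"rot":[0,0,0],"hand":1},{"translation":[0,0,0],"rot":[0,0,0],"hand":1},{"translation":[0,0,0],"rot":[0,0,0],"hand":1}])

```text
t: 19.0
eef_pos: [0.4739, -0.1887, -0.015]
ee_rot: [-3.141, 0.0, -1.711]
force: [-2.0, 2.0, 6.7]
width: 0.0559
gripper_force: 55.0
```

```bash
python3 - <<'E'
from h import *
st()
E
```

```text
t 19.0 pos [ 0.4739 -0.1887 -0.015 ] rpy [-1.7996e+02  1.0000e-02 -9.8040e+01] F [-2.   2.   6.7] M [ 0.83  0.87 -0.19] w 0.0559 g 55.0
```

Emit:
move_arm(rows=[{"translation":[0,0,-0.5],"rot":[0,0,0],"hand":1},{"translation":[0,0,-2],"rot":[0,0,0],"hand":1},{"translation":[-1,0,-3],"rot":[0,0,0],"hand":1},{"translation":[-2.5,0,-3],"rot":[0,0,0],"hand":1},{"translation":[-4,0,-3],"rot":[0,0,0],"hand":1},{"translation":[-4,0,-3],"rot":[0,0,0],"hand":1},{"translation":[-4,0,-3],"rot":[0,0,0],"hand":1}])

```text
t: 19.58
eef_pos: [0.4792, -0.1483, 0.0146]
ee_rot: [-3.142, 0.0, -1.71]
force: [-0.4, -0.7, -4.3]
width: 0.0555
gripper_force: 55.0
```

```bash
python3 - <<'E'
from h import *
st(); s=arm.get_state(); im,d=arm.grab_frame("scene"); W=cloud("scene",d)
P=W[(W[...,2]>.036)&(W[...,2]<.062)&(abs(W[...,0]-.48)<.1)&(W[...,1]<.0)&(W[...,1]>-.29)]
L=R.from_euler('xyz',s["ee_rot"]).inv().apply(P-s["eef_pos"])*1000
L=L[(abs(L[:,1])<36)]
print(len(L),"x ends",np.sort(L[:,0])[[3,10,-10,-3]],"tilt plane",np.linalg.lstsq(np.c_[L[:,:2],np.ones(len(L))],L[:,2],rcond=None)[0])
E
```

```text
t 19.58 pos [ 0.4792 -0.1483  0.0146] rpy [-1.800e+02  1.000e-02 -9.796e+01] F [-0.4 -0.7 -4.3] M [ 0.01  0.06 -0.01] w 0.0555 g 55.0
969 x ends [-101.16645403 -100.00368629   98.7950855    99.1974671 ] tilt plane [ 3.34621566e-03 -4.96937533e-02 -3.26853970e+01]
```

Emit:
move_arm(rows=[{"translation":[0,0,-2],"rot":[0,0,0],"hand":1},{"translation":[0,0,-5],"rot":[0,0,0],"hand":1},{"translation":[0,0,-9],"rot":[0,0,0],"hand":1},{"translation":[0,0,-13],"rot":[0,0,0],"hand":1},{"translation":[0,0,-17],"rot":[0,0,0],"hand":1},{"translation":[0,0,-20],"rot":[0,0,0],"hand":1},{"translation":[0,0,-20],"rot":[0,0,0],"hand":1}])

```text
t: 20.22
eef_pos: [0.4825, -0.1502, 0.2214]
ee_rot: [-3.131, 0.0, -1.711]
force: [1.6, -0.1, -4.4]
width: 0.0553
gripper_force: 55.0
```

```bash
python3 - <<'E'
from h import *
st(); go([[.6,.09,.21,-93.2],[.6485,.224,.21,-93.2]])
E
```

```text
t 20.22 pos [ 0.4825 -0.1502  0.2214] rpy [-1.7938e+02  1.0000e-02 -9.8010e+01] F [ 1.6 -0.1 -4.4] M [-0.02 -0.32  0.01] w 0.0553 g 55.0
[0.6, 0.09, 0.21, -93.2] -> [-25.42  -8.28   1.24] [-0.62 -0.01 -4.81]
[0.6485, 0.224, 0.21, -93.2] -> [-39.36 -11.21   1.28] [-0.62 -0.01 -4.81]
```

Emit:
move_arm(rows=[{"translation":[-2,-0.6,0],"rot":[0,0,-1],"hand":1},{"translation":[-5,-1.6,0],"rot":[0,0,-3],"hand":1},{"translation":[-8.5,-2.8,0],"rot":[0,0,-4.8],"hand":1},{"translation":[-12,-3.9,0],"rot":[0,0,-4.8],"hand":1},{"translation":[-15.5,-5,0],"rot":[0,0,-4.8],"hand":1},{"translation":[-19,-6.2,0],"rot":[0,0,-4.8],"hand":1},{"translation":[-22.5,-7.3,0],"rot":[0,0,-4.8],"hand":1},{"translation":[-26,-8.3,0],"rot":[0,0,-4.8],"hand":1}])

```text
t: 20.88
eef_pos: [0.5978, 0.0979, 0.2132]
ee_rot: [3.14, -0.0, -1.628]
force: [0.7, -0.2, -4.5]
width: 0.0557
gripper_force: 55.0
```

```bash
python3 - <<'E'
from h import *
st(); go([[.6485,.224,.212,-93.2]])
E
```

```text
t 20.88 pos [0.5978 0.0979 0.2132] rpy [ 1.799e+02 -3.000e-02 -9.327e+01] F [ 0.7 -0.2 -4.5] M [-0.13 -0.07 -0.06] w 0.0557 g 55.0
[0.6485, 0.224, 0.212, -93.2] -> [-12.88  -4.35   0.11] [ 0.1  -0.03 -0.07]
```

Emit:
move_arm(rows=[{"translation":[-3,-1,0],"rot":[0,0,0],"hand":1},{"translation":[-6.5,-2.2,0],"rot":[0,0,0],"hand":1},{"translation":[-9.5,-3.2,0],"rot":[0,0,0],"hand":1},{"translation":[-11.5,-4,0],"rot":[0,0,0],"hand":1},{"translation":[-12.8,-4.4,0],"rot":[0,0,0],"hand":1},{"translation":[-12.8,-4.4,0],"rot":[0,0,0],"hand":1},{"translation":[-12.8,-4.4,0],"rot":[0,0,0],"hand":1},{"translation":[-12.8,-4.4,0],"rot":[0,0,0],"hand":1}])

```text
t: 21.55
eef_pos: [0.6483, 0.221, 0.2136]
ee_rot: [3.14, -0.001, -1.628]
force: [1.2, 0.1, -4.7]
width: 0.0554
gripper_force: 55.0
```

```bash
python3 - <<'E'
from h import *
D=R.from_euler('z',-3.2,degrees=True).inv(); A=[];B=[]
for i in range(4):
    im,d=arm.grab_frame("scene"); W=cloud("scene",d); s=arm.get_state(); L=D.apply(W.reshape(-1,3)-[.6485,.224,0])*1000
    k=(abs(L[:,0])<40)&(abs(L[:,1])<115)&(L[:,2]>s["eef_pos"][2]*1000+24)&(L[:,2]<s["eef_pos"][2]*1000+40); A.append(L[k])
st(); go([[.6485,.224,.212,-93.2]])
A=np.concatenate(A); print(len(A),"y",np.sort(A[:,1])[[4,12,40]],np.sort(A[:,1])[[-40,-12,-4]],"x",np.percentile(A[:,0],[.5,2,98,99.5]))
for sg in(-1,1):
    b=A[(sg*A[:,1]>55)&(A[:,2]>s["eef_pos"][2]*1000+35.5)]; c,r=cv2.minEnclosingCircle(b[:,:2].astype(np.float32)); print("bush",sg,len(b),b.mean(0).round(1),np.round(c,1),r)
W0=cloud("scene",np.load("scene0.npy"))
for p in((.652,.299),(.6455,.149)):
    q=D.apply(box(W0,.183,.195,p,.02)-[.6485,.224,0])*1000; print("post",len(q),q.mean(0).round(1))
cv2.imwrite("pics/s6.png",cv2.resize(im[130:260,270:450,::-1],None,fx=4.4,fy=4.4,interpolation=2))
E
```

```text
t 21.75 pos [0.6488 0.2211 0.2148] rpy [-1.7998e+02  1.0000e-02 -9.3290e+01] F [ 0.6 -0.4 -4.2] M [ 0.02  0.09 -0.02] w 0.0559 g 55.0
[0.6485, 0.224, 0.212, -93.2] -> [-0.29  0.04  0.28] [-0.02  0.01 -0.09]
3922 y [-104.03033695 -103.5906905  -102.80809862] [28.04108048 48.40933551 52.79240047] x [-37.27038609 -30.86393693  30.19041772  37.45830242]
bush -1 305 [  1.5 -78.4 252.3] [  0.8 -87.4] 30.11941909790039
bush 1 0 [nan nan nan] [0. 0.] 0.0
post 29 [  1.2  74.1 188.2]
post 31 [  2.7 -75.4 188.1]<stdin>:9: RuntimeWarning: Mean of empty slice.
  ret = um.true_divide(
```

View pics/s6.png

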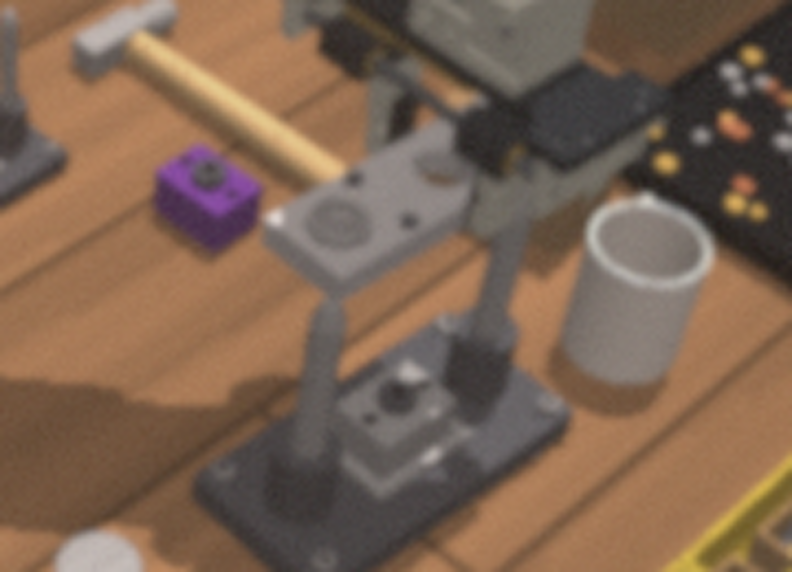

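Emit:
move_arm(rows=[{"translation":[-0.3,0,0.5],"rot":[0,0,-0.4],"hand":1},{"translation":[-0.3,0,1.5],"rot":[0,0,-0.4],"hand":1},{"translation":[-0.3,0,2.5],"rot":[0,0,-0.4],"hand":1},{"translation":[-0.3,0,3.3],"rot":[0,0,-0.4],"hand":1},{"translation":[-0.3,0,3.5],"rot":[0,0,-0.4],"hand":1},{"translation":[-0.3,0,3.5],"rot":[0,0,-0.4],"hand":1},{"translation":[-0.3,0,3.5],"rot":[0,0,-0.4],"hand":1}])

```text
t: 22.33
eef_pos: [0.6492, 0.225, 0.1792]
ee_rot: [3.141, -0.0, -1.62]
force: [0.1, -0.3, -4.3]
width: 0.0555
gripper_force: 55.0
```

```bash
python3 - <<'E'
from h import *
arm.grab_frame("scene"); st(); go([[.6485,.224,.17,-92.8]])
E
```

```text
t 22.38 pos [0.6494 0.2252 0.1797] rpy [-179.97    0.    -92.82] F [-0.2  1.1 -4.5] M [0.03 0.08 0.02] w 0.0557 g 55.0
[0.6485, 0.224, 0.17, -92.8] -> [0.12 0.08 0.97] [-0.03  0.   -0.02]
```

Emit:
move_arm(rows=[{"translation":[0.1,0.08,0.3],"rot":[0,0,0],"hand":1},{"translation":[0.1,0.08,0.6],"rot":[0,0,0],"hand":1},{"translation":[0.1,0.08,0.9],"rot":[0,0,0],"hand":1},{"translation":[0.1,0.08,1.2],"rot":[0,0,0],"hand":1},{"translation":[0.1,0.08,1.4],"rot":[0,0,0],"hand":1},{"translation":[0.1,0.08,1.4],"rot":[0,0,0],"hand":1}])

```text
t: 22.88
eef_pos: [0.6479, 0.224, 0.1646]
ee_rot: [3.141, -0.001, -1.62]
force: [-0.2, 0.6, -4.6]
width: 0.0559
gripper_force: 55.0
```

```bash
python3 - <<'E'
from h import *
arm.grab_frame("scene"); st()
E
```

```text
t 22.93 pos [0.6481 0.224  0.165 ] rpy [ 1.7997e+02 -2.0000e-02 -9.2830e+01] F [ 0.3  0.2 -5.2] M [-0.01  0.05  0.02] w 0.0556 g 55.0
```

Emit:
move_arm(rows=[{"translation":[0,0,0.15],"rot":[0,0,0],"hand":1},{"translation":[0,0,0.3],"rot":[0,0,0],"hand":1},{"translation":[0,0,0.45],"rot":[0,0,0],"hand":1},{"translation":[0,0,0.6],"rot":[0,0,0],"hand":1},{"translation":[0,0,0.75],"rot":[0,0,0],"hand":1},{"translation":[0,0,0.75],"rot":[0,0,0],"hand":1}])

```text
t: 23.43
eef_pos: [0.6482, 0.2241, 0.1576]
ee_rot: [3.141, -0.0, -1.62]
force: [0.0, 0.4, -5.0]
width: 0.0552
gripper_force: 55.0
```

```bash
python3 - <<'E'
from h import *
arm.grab_frame("scene"); st()
E
```

```text
t 23.48 pos [0.6482 0.2241 0.1577] rpy [179.99  -0.   -92.83] F [-0.1  0.7 -5.5] M [0.15 0.02 0.04] w 0.0555 g 55.0
```

Emit:
move_arm(rows=[{"translation":[0,0,0.3],"rot":[0,0,0],"hand":1},{"translation":[0,0,0.6],"rot":[0,0,0],"hand":1},{"translation":[0,0,0.9],"rot":[0,0,0],"hand":1},{"translation":[0,0,1.2],"rot":[0,0,0],"hand":1},{"translation":[0,0,1.5],"rot":[0,0,0],"hand":1},{"translation":[0,0,1.8],"rot":[0,0,0],"hand":1},{"translation":[0,0,2.1],"rot":[0,0,0],"hand":1},{"translation":[0,0,2.4],"rot":[0,0,0],"hand":1}])

```text
t: 24.15
eef_pos: [0.6483, 0.2241, 0.1336]
ee_rot: [-3.142, -0.0, -1.62]
force: [0.2, 0.6, -5.2]
width: 0.0557
gripper_force: 55.0
```

```bash
python3 - <<'E'
from h import *
st()
E
```

```text
t 24.15 pos [0.6483 0.2241 0.1336] rpy [-180.     -0.    -92.82] F [ 0.2  0.6 -5.2] M [ 0.24 -0.04  0.06] w 0.0557 g 55.0
```

Emit:
move_arm(rows=[{"translation":[0,0,0.4],"rot":[0,0,0],"hand":1},{"translation":[0,0,0.8],"rot":[0,0,0],"hand":1},{"translation":[0,0,1.2],"rot":[0,0,0],"hand":1},{"translation":[0,0,1.6],"rot":[0,0,0],"hand":1},{"translation":[0,0,2.0],"rot":[0,0,0],"hand":1},{"translation":[0,0,2.4],"rot":[0,0,0],"hand":1},{"translation":[0,0,2.8],"rot":[0,0,0],"hand":1},{"translation":[0,0,3.2],"rot":[0,0,0],"hand":1}])

```text
t: 24.82
eef_pos: [0.6483, 0.2241, 0.1015]
ee_rot: [-3.142, 0.0, -1.62]
force: [0.9, 0.9, -4.9]
width: 0.0554
gripper_force: 55.0
```

```bash
python3 - <<'E'
from h import *
st()
E
```

```text
t 24.82 pos [0.6483 0.2241 0.1015] rpy [-179.99    0.    -92.83] F [ 0.9  0.9 -4.9] M [ 0.22 -0.1  -0.01] w 0.0554 g 55.0
```

Emit:
move_arm(rows=[{"translation":[0,0,0.4],"rot":[0,0,0],"hand":1},{"translation":[0,0,0.8],"rot":[0,0,0],"hand":1},{"translation":[0,0,1.2],"rot":[0,0,0],"hand":1},{"translation":[0,0,1.6],"rot":[0,0,0],"hand":1},{"translation":[0,0,2.0],"rot":[0,0,0],"hand":1},{"translation":[0,0,2.4],"rot":[0,0,0],"hand":1},{"translation":[0,0,2.8],"rot":[0,0,0],"hand":1},{"translation":[0,0,3.2],"rot":[0,0,0],"hand":1}])

```text
t: 25.48
eef_pos: [0.6483, 0.2241, 0.0696]
ee_rot: [-3.141, 0.0, -1.62]
force: [0.1, 0.7, -4.8]
width: 0.0556
gripper_force: 55.0
```

```bash
python3 - <<'E'
from h import *
st()
E
```

```text
t 25.48 pos [0.6483 0.2241 0.0696] rpy [-179.99    0.    -92.83] F [ 0.1  0.7 -4.8] M [ 0.32 -0.16 -0.02] w 0.0556 g 55.0
```

Emit:
move_arm(rows=[{"translation":[0,0,0.25],"rot":[0,0,0],"hand":1},{"translation":[0,0,0.5],"rot":[0,0,0],"hand":1},{"translation":[0,0,0.7],"rot":[0,0,0],"hand":1},{"translation":[0,0,0.85],"rot":[0,0,0],"hand":1},{"translation":[0,0,0.92],"rot":[0,0,0],"hand":1},{"translation":[0,0,0.92],"rot":[0,0,0],"hand":1}])

```text
t: 25.98
eef_pos: [0.6482, 0.2241, 0.0606]
ee_rot: [3.142, -0.0, -1.62]
force: [0.8, 0.4, -4.6]
width: 0.0557
gripper_force: 55.0
```

```bash
python3 - <<'E'
from h import *
st()
E
```

```text
t 25.98 pos [0.6482 0.2241 0.0606] rpy [180.    -0.   -92.83] F [ 0.8  0.4 -4.6] M [ 0.39 -0.19  0.02] w 0.0557 g 55.0
```

Emit:
move_arm(rows=[{"translation":[0,0,0.05],"rot":[0,0,0],"hand":1},{"translation":[0,0,0.1],"rot":[0,0,0],"hand":1},{"translation":[0,0,0.14],"rot":[0,0,0],"hand":1},{"translation":[0,0,0.14],"rot":[0,0,0],"hand":1}])

```text
t: 26.32
eef_pos: [0.6483, 0.2241, 0.0601]
ee_rot: [-3.141, 0.0, -1.62]
force: [-2.8, 1.8, 2.1]
width: 0.0555
gripper_force: 55.0
```

```bash
python3 - <<'E'
from h import *
st()
E
```

```text
t 26.32 pos [0.6483 0.2241 0.0601] rpy [-1.7997e+02  1.0000e-02 -9.2820e+01] F [-2.8  1.8  2.1] M [0.18 1.   0.07] w 0.0555 g 55.0
```

Contact came at the expected seat height. I'll release and withdraw straight up.

Emit:
move_arm(rows=[{"translation":[0,0,0.04],"rot":[0,0,0],"hand":1},{"translation":[0,0,0.04],"rot":[0,0,0],"hand":0.2},{"translation":[0,0,0],"rot":[0,0,0],"hand":0.2},{"translation":[0,0,0],"rot":[0,0,0],"hand":0.2},{"translation":[0,0,0],"rot":[0,0,0],"hand":0.2},{"translation":[0,0,-0.5],"rot":[0,0,0],"hand":0.2},{"translation":[0,0,-2],"rot":[0,0,0],"hand":0.2},{"translation":[0,0,-4],"rot":[0,0,0],"hand":0.2}])

```text
t: 26.98
eef_pos: [0.6472, 0.2235, 0.0981]
ee_rot: [3.139, -0.002, -1.62]
force: [0.2, -0.2, -0.4]
width: 0.0705
gripper_force: 0.0
```

Emit:
move_arm(rows=[{"translation":[0,0,-3],"rot":[0,0,0],"hand":0.2},{"translation":[0,0,-6],"rot":[0,0,0],"hand":0.2},{"translation":[0,0,-9],"rot":[0,0,0],"hand":0.2},{"translation":[0,0,-12],"rot":[0,0,0],"hand":0.2},{"translation":[0,0,-15],"rot":[0,0,0],"hand":0.2},{"translation":[0,0,-17],"rot":[0,0,0],"hand":0.2},{"translation":[0,0,-17],"rot":[0,0,0],"hand":0.2},{"translation":[0,0,-17],"rot":[0,0,0],"hand":0.2}])

```text
t: 27.65
eef_pos: [0.6487, 0.2244, 0.2712]
ee_rot: [-3.139, 0.002, -1.62]
force: [-0.2, 0.5, -1.3]
width: 0.0703
gripper_force: 0.0
```

```bash
python3 - <<'E'
from h import *
st(); D=R.from_euler('z',-3,degrees=True).inv()
im,d=arm.grab_frame("scene"); W=cloud("scene",d); L=D.apply(W.reshape(-1,3)-[.6485,.224,0])*1000
for sg in(-1,1):
    k=(abs(L[:,0])<25)&(sg*L[:,1]>20)&(sg*L[:,1]<55)&(L[:,2]>80)&(L[:,2]<110); print("plate top z",sg,k.sum(),np.median(L[k,2]))
cv2.imwrite("pics/s7.png",cv2.resize(im[90:380,130:480,::-1],None,fx=2,fy=2,interpolation=2))
E
```

```text
t 27.65 pos [0.6487 0.2244 0.2712] rpy [-1.7985e+02  1.2000e-01 -9.2830e+01] F [-0.2  0.5 -1.3] M [0.02 0.11 0.03] w 0.0703 g 0.0
plate top z -1 161 92.65925052941714
plate top z 1 187 93.24637389878365
```

View pics/s7.png

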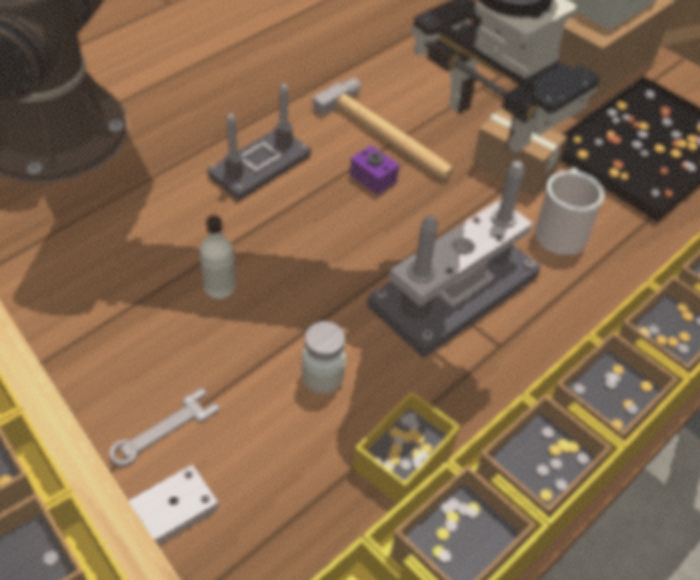

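The plate lies level on both collars, its top at about 93 mm at each end and the posts showing at (430,245) and (515,185). Everything else is in place and the gripper is clear.

```bash
python3 -c "
from station import arm
print(arm.job_done())"
```

```text
the job is handed in; nothing more can be done
None
```

The job is handed in: the die block is in its nest, the guide plate sits level on both stop collars with its bushes up, and nothing else on the bench appeared to have moved in the last picture. The robot's clock stood at about 28 s, against the 72 s limit.

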